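# Prop the form box open on its stay

### The job

Prop open the lid of the form box on the reception counter: swing the lid right back until it leans on its hinge stop, press the red heel of the stay down so that the stay tips up a little more than half-way to upright, then take the lid again and lower it gently onto the stay, keeping hold until the stay's yellow tip stops against the yellow catch strip under the lid. Do not drop the lid or press it hard onto the stay, leave it standing on the stay by itself, and leave the bottle, the carton and the mouse where they are.

Things in the scene. Friction and masses are not known exactly. Their poses are not given: they have to be found in the camera images.
- box: Open grey steel box fixed to the counter, 260 (its x) x 210 (its y) x 75 mm high, walls and floor 6 mm; origin at the centre of its underside, z up. The lid's hinge line runs along the top of its +y wall, parallel to its x; the lid's free edge is over the -y wall. The space around the stay is empty; the index cards on the +x side are low.
- hinge_mid (a point): Middle of the lid's hinge line: 105 mm to box +y and 75 mm above the counter. The lid turns about the line through here along box x.
- lid (a joint): Lid angle, rad: 0 closed, 1.57 upright, 1.80 leaning back on its stop, where it rests by itself; below about 1.5 a released lid falls shut. It stands at 0.87 when the stay is seated in the catch. The lid is a blue plate 260 x 210 x 8 mm, 0.3 to 0.65 kg, freely hinged; its underside is level with the hinge line.
- bow (a point): Middle of the straight bar of the lid's dark steel bow handle: round bar 12 mm thick, parallel to the hinge, 110 mm long, 250 mm from the hinge line, in the plane of the lid (4 mm above its underside), its centre 40 mm beyond the lid's free edge. It can be pinched from above at any lid angle, and turns between the fingers.
- catch (a point): Catch strip: yellow strip across the lid's underside, 90 mm long along the hinge, 12 mm high, 6 mm thick; the point is mid-way up its hinge-side face, 142 mm from the hinge line, at the stay. The tip of the stay must bear on the hinge-side face of the strip, in the corner with the lid.
- stay (a joint): Stay angle, rad: 0 folded level, tip towards the hinge; 1.57 upright. Starts under 0.1, heel up. Its stiff pivot keeps it where it is left. Leave it at 0.75 to 1.12 before the lid comes down: the lid meets the tip at a lid angle of 0.9 to 1.07 and, lowered on, rolls it along until it is felt to stop against the catch, stay at 1.19. Left beyond 1.19, it misses the catch.
- stay_pivot (a point): Pivot of the stay, axis parallel to the hinge: at box x = -70 mm, 145 mm from the hinge line towards the free edge, 30 mm below the box rim (45 mm above the counter).
- stay_tip (a point): Middle of the stay's tip, a yellow roller that turns freely, 12 mm thick, 48 mm long parallel to the hinge, 140 mm from the pivot.
- heel (a point): Middle of the stay's heel, a red round bar 12 mm thick, 42 mm long parallel to the hinge, 32 mm from the pivot on the side away from the tip, bent up 35 degrees (0.61 rad) above the line of the stay. It starts about 10 mm below the rim; pressing it down by about 28 mm brings the stay to about 0.95. The front wall's inner face is 28 to 33 mm beyond it.
- bottle_mid (a point): Centre of a water bottle, 62 mm across, 190 mm tall. Leave it alone.
- carton_mid (a point): Centre of a tissue carton, 120 x 220 x 75 mm. Leave it alone.
- mouse_mid (a point): Centre of a computer mouse, 60 x 105 x 32 mm. Leave it alone.

How it is judged:
By the outcome, as a careful person would: the job done as asked, in the order asked, and still so for the second after the job is handed in, with the robot touching nothing.
It also fails if it takes over 72 s, if anything falls off the work surface, if the arm or the gripper's body presses on something with over 40 N, if the wrist force passes 120 N, or if a joint passes its speed limit or range.

### The arm

A 6-joint arm with a two-finger parallel gripper is mounted at the origin on the work surface. World frame = base frame: x ahead of the robot, y to its left, z up, the work surface at z = 0. Lengths are in m, angles in rad, forces in N, time in s.
With the tool pointing down it reaches from about 0.3 to 0.775 m from the base axis. Payload 14.6 kg.
Tool frame: the origin (TCP) lies midway between the tips of the shut fingers; the grasp point (between the pads) lies 19 mm behind it; z points along the fingers, y is the direction in which the jaws open and shut (so a half turn about z gives the same grasp; the last joint's range is limited). The gripper opens to 94 mm and grips with 3 to 60 N. Pads are 16 mm wide; open, the fingers measure 119 mm over their backs; the gripper's body (75 mm by 177 mm) begins 78 mm behind the grasp point.
Start: joints at [-0.067, 0.3, 1.521, -0, 1.321, -0.067], TCP at [0.55, -0, 0.205] pointing down, gripper open.
Joint ranges: [-3.03, 3.03], [-0.79, 2.21], [0.23, 2.52], [-1.04, 4.18], [0, 3.07], [-2.55, 2.55]. Speed limits (rad/s): [2.22, 2.22, 2.57, 3.14, 3.14, 3.14].

### API

Orientations are given as a rotation vector (axis times angle).
In Python, from workcell import sense, get_image, arm, nets gives the robot as it stands. The module is installed in compiled form; this text tells all that it offers.
- The arm moves only by the tool move_arm, never from a script. Its argument "plan" is a list of rows, each an object of numbers: "wx", "wy", "wz": the turn, a rotation vector about the tool's x, y, z scaled (see below); "dx", "dy", "dz": the shift along the tool's x, y, z scaled (see below); "fingers": the opening, from 0 (shut) to 1 (fully open). In form: [{"wx": .., "wy": .., "wz": .., "dx": .., "dy": .., "dz": .., "fingers": ..}, ...]. A call has 1 to 20 rows; each row shifts and turns the commanded pose from where the row before left it, along the tool's axes as they then stand; what a row does not reach is not made up. The controller multiplies each number of a shift by 0.04 m and each number of a turn by 1.5 rad. A row lasts 1/12 s, in which the tool goes at most 41.7 mm and 7.16 degrees, less where a joint would pass 70% of its speed; a pose out of reach is approached as far as the arm can. A call with a number of a shift or a turn outside -1 to 1 is refused whole. A call with a gripper value outside its range is refused whole. The fingers move at their own pace and stop on an object; the grip force is fixed at half the most. Time passes only in rows, so rows that do not move let the fingers close. It gives the time, the measured TCP pose, the force and the opening at its end, in the units of the state.
- sense(): the state, without advancing time (a new reading comes with each control period).
- get_image(name): name is "scene" or "side" or "wrist"; returns a dict with "img" (420x560x3 uint8, blue, green, red), "mtx" (3x3 intrinsics, pixels), "T" (4x4, takes a point from camera to world coordinates); the wrist camera has in their place "tool_from_camera" (4x4, takes a point from camera to tool coordinates, whose origin is the TCP and whose axes are the flange's). Camera axes: x right, y up, looking along -z (the intrinsics and any distortion apply to the point x, -y, -z); pixel columns grow to the right and rows downward; lengths in m; the calibration is good to about 2 mm. A picture is of the moment at which its call begins: read the wrist's pose just before it. There is no depth.
- arm.sign_off(): hands the job in, once; it reports no verdict.
Trained networks look in a picture, given as the dict that the camera call returned (one of the last four; its "shot" number tells which), for a name from the list of things; names that differ only in an ending like _2 or _b are one class to them, and where a whole thing is asked for, a point or a joint stands for the part that bears it (a point fixed in the world has none). Each returns a list of dicts, best first, with "score" (0 to 1); they miss things now and then, are a little off and sometimes report something else, mostly with a low value. They report only what shows in the picture. A call takes as long as a camera call.
- nets.silhouettes(picture, label): "mask" (420x560 bool, what is visible of it) and "location" ([column, row] in pixels, amid what is visible of it).
The state is a dict: "time": time; "q": joint angles; "dq": joint speeds; "tau": joint torques, N m; "position": TCP position; "tcp_rot": TCP orientation; "contact_force": force on the tool from outside, world axes, zero at the start; "ft_torque": the same for the moment, N m; "opening": finger opening in m.
Only numpy, scipy, OpenCV 4.12 (cv2) and the standard library are available. Lean on these libraries where they do the work, as an engineer would, in place of code of your own. Each camera call takes 0.05 s, during which the arm holds its last target.

## Working session

There is one attempt and no reset: what is moved stays moved. The work goes in short steps, Python scripts to look and compute and a tool call to move; the robot and the scene stay as the last step left them, time stands still between calls to the robot, and variables do not carry over. Pictures are saved under pics/ and viewed, and the job is handed in when it is done.

Besides the shell and the picture viewer there is one more tool, called after "Emit:" by a JSON object that holds its "fn" and its "kwargs", one argument or row to a line. move_arm: Moves the arm, as the interface text tells. Shifts and turns lie within -1 to 1; 1 stands for 0.04 m of shift or 1.5 rad of turn. Its arguments: {"type":"object","properties":{"plan":{"type":"array"}},"required":["plan"]}

```bash
mkdir -p pics; cat > h.py <<'E'
import numpy as np, cv2
from scipy.spatial.transform import Rotation as R
from workcell import sense,get_image,arm,nets
def proj(p,pts):
    T=np.linalg.inv(p['T']); P=(T[:3,:3]@np.atleast_2d(pts).T).T+T[:3,3]
    P=P*[1,-1,-1]; u=(p['mtx']@P.T).T; return u[:,:2]/u[:,2:]
def ray(p,px):
    d=np.linalg.inv(p['mtx'])@[px[0],px[1],1]; d=d*[1,-1,-1]
    return p['T'][:3,3], p['T'][:3,:3]@d
def atz(p,px,z):
    o,d=ray(p,px); return o+d*(z-o[2])/d[2]
E
python3 - <<'E'
from h import *
s=sense();print(s)
for n in ['scene','side']:
    p=get_image(n);cv2.imwrite(f'pics/{n}0.png',p['img'])
    print(n,p.keys(),p['T'],p['mtx'])
    for l in ['box','lid','bow','heel','stay','stay_tip','catch','bottle_mid','carton_mid','mouse_mid']:
        r=nets.silhouettes(p,l); print(l,[(round(x['score'],2),np.round(x['location']),x['mask'].sum()) for x in r[:2]])
E
```

```text
{'time': 0.0, 'q': array([-6.65316282e-02,  3.00453796e-01,  1.52155273e+00,  3.92220605e-06,
        1.32071545e+00, -6.65954210e-02]), 'dq': array([-7.66201519e-04, -7.35931974e-04,  8.56957884e-05, -7.61978085e-04,
        8.86260940e-04, -2.91352151e-04]), 'tau': array([-1.53750298e-03, -5.31805658e+01, -3.52735734e+01,  7.07558286e-02,
        2.43994006e-02, -4.79655944e-05]), 'position': array([5.49744926e-01, 5.26973506e-05, 2.04907820e-01]), 'tcp_rot': array([-2.22076882e+00, -2.22090833e+00,  1.16334557e-03]), 'contact_force': array([-0.07468471,  0.59684867, -0.46780334]), 'ft_torque': array([ 0.04106482, -0.01660834, -0.0168859 ]), 'opening': 0.09396911147306705}
scene dict_keys(['img', 'mtx', 'T', 'shot']) [[-0.87321448 -0.3218746   0.36591422  0.99870641]
 [ 0.48686407 -0.60921952  0.62595124  0.70854659]
 [ 0.02144428  0.72474017  0.68868848  0.79771618]
 [ 0.          0.          0.          1.        ]] [[409.87674328   0.         284.62783849]
 [  0.         409.87674328 204.89704406]
 [  0.           0.           1.        ]]
box []
lid [(0.63, array([277., 177.]),
[... 435 characters left out ...]
855427  0.43787049]
 [-0.20298808 -0.45504493  0.86702362  0.94007448]
 [ 0.02345453  0.88294416  0.46889178  0.58786805]
 [ 0.          0.          0.          1.        ]] [[426.68568379   0.         283.1103606 ]
 [  0.         426.68568379 207.15403861]
 [  0.           0.           1.        ]]
box []
lid [(0.7, array([310., 202.]), np.int64(3971))]
bow [(0.57, array([309., 202.]), np.int64(4315))]
heel []
stay []
stay_tip []
catch [(0.57, array([308., 200.]), np.int64(4051))]
bottle_mid [(0.84, array([236., 192.]), np.int64(1276)), (0.69, array([308., 214.]), np.int64(7161))]
carton_mid [(0.69, array([211., 291.]), np.int64(7261))]
mouse_mid [(0.88, array([350., 178.]), np.int64(300))]
```

View pics/scene0.png

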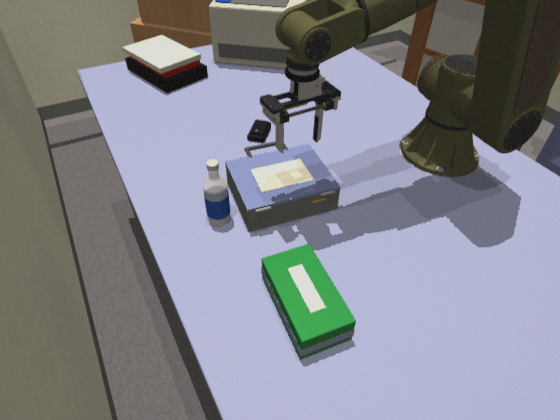

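View pics/side0.png

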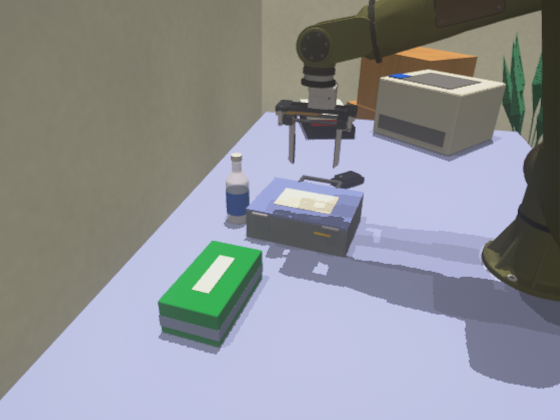

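```bash
python3 - <<'E'
import cv2,numpy as np
a=cv2.imread('pics/scene0.png')[110:235,205:355];b=cv2.imread('pics/side0.png')[165:265,235:385]
cv2.imwrite('pics/z0.png',cv2.resize(a,None,fx=5,fy=4.8,interpolation=cv2.INTER_CUBIC))
cv2.imwrite('pics/z1.png',cv2.resize(b,None,fx=5,fy=5,interpolation=cv2.INTER_CUBIC))
E
```

```text
(no output)
```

View pics/z0.png

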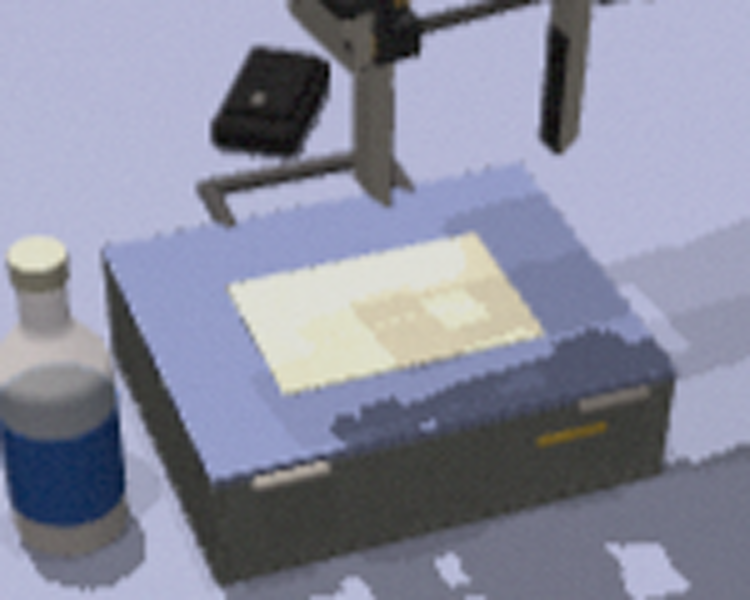

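View pics/z1.png

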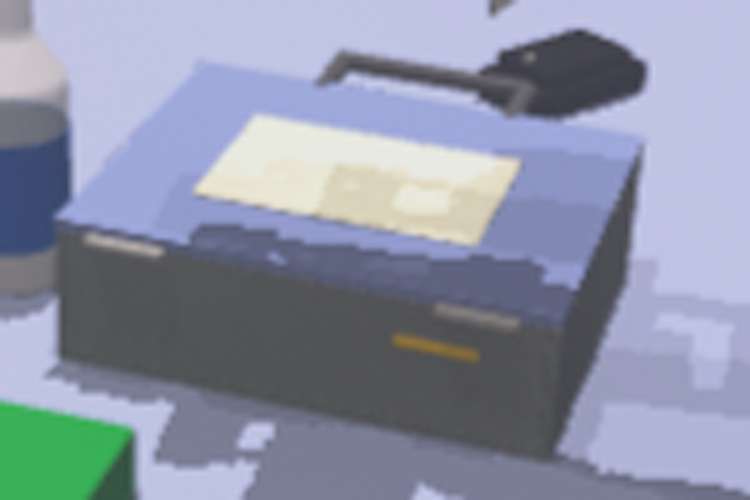

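```bash
cat > fit0.py <<'E'
from h import *
from scipy.optimize import least_squares
c=np.array([[.13,-.105,.083],[.13,.105,.083],[-.13,.105,.083],[-.13,-.105,.083],[.13,.105,0],[-.13,.105,0]])
bow=np.array([[0.055,-.145,.079]])
z0=np.array([[105,245],[217,483],[672,378],[525,165],[222,580],[663,470]])/[5,4.8]+[205,110]
z1=np.array([[200,63],[57,220],[563,322],[643,140],[60,357],[553,457]])/5+[235,165]
ps=[get_image('scene'),get_image('side')]
def w(v,c):
    cs,sn=np.cos(v[2]),np.sin(v[2]); return c@np.array([[cs,sn,0],[-sn,cs,0],[0,0,1]])+[v[0],v[1],0]
f=lambda v,i=None:np.concatenate([(proj(p,w(v,c))-z).ravel() for k,(p,z) in enumerate(zip(ps,[z0,z1])) if i is None or i==k])
for i in [None,0,1]:
    r=least_squares(lambda v:f(v,i),[.5,.1,0]);print(r.x,np.round(r.fun.reshape(-1,2),1).tolist())
v=least_squares(f,[.5,.1,0]).x
print('bow',w(v,np.array([[0,-.145,.079]])),'heel~',w(v,np.array([[-.07,-.07,.065]])),'hinge',w(v,np.array([[0,.105,.075]])))
for p in ps: print(proj(p,w(v,np.array([[.055,-.145,.079],[-.055,-.145,.079]]))))
for l in ['bottle_mid','mouse_mid']:
    for p in ps[:]:
        r=nets.silhouettes(p,l)[0]; print(l,atz(p,r['location'],.095 if 'b' in l else .016))
E
python3 fit0.py
```

```text
[ 0.56557192 -0.05261097 -0.14081566] [[-0.2, 0.5], [-0.4, -0.4], [2.0, -1.6], [-0.2, -0.5], [-0.1, 2.0], [0.4, 1.5], [0.5, -1.1], [-0.5, -1.2], [0.5, -1.6], [0.7, -1.6], [-0.5, -0.3], [-0.7, 0.9]]
[ 0.56529877 -0.05416654 -0.14568791] [[-0.2, 0.0], [-0.8, -0.9], [1.7, -1.8], [-0.1, -0.7], [-0.5, 1.4], [0.1, 1.4]]
[ 0.56521733 -0.04940884 -0.13514685] [[0.1, -0.6], [-0.6, -0.4], [0.9, -1.0], [0.6, -1.2], [-0.6, 0.5], [-0.4, 1.5]]
bow [[ 0.54522106 -0.19617574  0.079     ]] heel~ [[ 0.48644024 -0.11209355  0.065     ]] hinge [[0.58030875 0.05134972 0.075     ]]
[[247.0229143  149.63291594]
 [281.79390538 142.5130494 ]]
[[304.10489073 176.63953062]
 [340.66298537 182.67308446]]
bottle_mid [ 0.75697733 -0.0269905   0.095     ]
bottle_mid [ 0.74818054 -0.02305233  0.095     ]
mouse_mid [ 0.4746705  -0.36578892  0.016     ]
mouse_mid [ 0.79374211 -0.18137578  0.016     ]
```

```bash
python3 - <<'E'
from h import *
p=get_image('wrist');cv2.imwrite('pics/w0.png',p['img']);print(p['tool_from_camera'],p['mtx'])
for n,px in (('scene',(259,131)),('side',(349,179))):
    p=get_image(n);print(atz(p,px,.016))
E
```

```text
[[ 2.06609505e-04  9.74555747e-01  2.24145161e-01  6.44196492e-02]
 [ 9.99999965e-01 -2.38906311e-04  1.16968935e-04 -1.40036336e-03]
 [ 1.67542441e-04  2.24145129e-01 -9.74555762e-01 -1.80131571e-01]
 [ 0.00000000e+00  0.00000000e+00  0.00000000e+00  1.00000000e+00]] [[352.47846372   0.         283.38981335]
 [  0.         352.47846372 210.62133961]
 [  0.           0.           1.        ]]
[ 0.48254195 -0.36226359  0.016     ]
[ 0.47301434 -0.36436181  0.016     ]
```

View pics/w0.png

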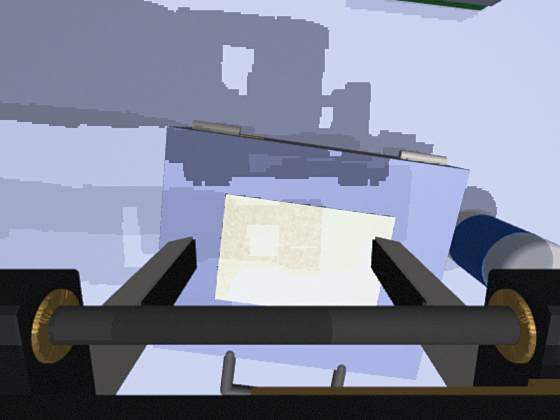

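```bash
cat >> h.py <<'E'
def wristpic():
    s=sense();p=get_image('wrist')
    T=np.eye(4);T[:3,:3]=R.from_rotvec(s['tcp_rot']).as_matrix();T[:3,3]=s['position']
    p['T']=T@p['tool_from_camera'];return p,s
def w(v,c):
    c=np.atleast_2d(c);cs,sn=np.cos(v[2]),np.sin(v[2]); return c@np.array([[cs,sn,0],[-sn,cs,0],[0,0,1]])+[v[0],v[1],0]
def delta(s,P,yaw):
    # tool-down target with tool y along world angle yaw ; prints shift in current tool axes and needed turn
    M=R.from_rotvec(s['tcp_rot']).as_matrix()
    y=np.array([np.cos(yaw),np.sin(yaw),0]);z=np.array([0,0,-1.]);G=np.stack([np.cross(y,z),y,z],1)
    print('pos',np.round(s['position'],4),'shift tool/0.04',np.round(M.T@(P-s['position'])/.04,3),'turn/1.5',np.round(R.from_matrix(M.T@G).as_rotvec()/1.5,3),'shift in goal axes/.04',np.round(G.T@(P-s['position'])/.04,3))
E
python3 - <<'E'
from h import *
p,s=wristpic()
for px,z in (((167,127),.083),((468,168),.083),((230,355),.079),((340,368),.079)): print(atz(p,px,z))
v=[.5655,-.0525,-.14]
print(w(v,[[-.13,.105,.083],[.13,.105,.083],[-.055,-.105,.079],[.055,-.105,.079]]))
delta(s,w(v,[0,-.145,.13])[0],np.pi/2+v[2])
E
```

```text
[0.45129969 0.06647415 0.083     ]
[0.70670375 0.03234449 0.083     ]
[ 0.49595682 -0.15206983  0.079     ]
[ 0.60486254 -0.16667524  0.079     ]
[[ 0.45142395  0.06961328  0.083     ]
 [ 0.70888011  0.03333207  0.083     ]
 [ 0.49638609 -0.14879781  0.079     ]
 [ 0.60530985 -0.16414755  0.079     ]]
pos [ 0.55   -0.      0.2054] shift tool/0.04 [-4.902 -0.118  1.886] turn/1.5 [-0.    -0.    -0.954] shift in goal axes/.04 [-0.567 -4.87   1.886]
```

Emit:
{"fn": "move_arm", "kwargs": {
  "plan": [
    {"dx": -0.55, "fingers": 0.4},
    {"dx": -0.55, "fingers": 0.4},
    {"dx": -0.55, "fingers": 0.4},
    {"dx": -0.55, "fingers": 0.4},
    {"dx": -0.55, "fingers": 0.4},
    {"dx": -0.55, "fingers": 0.4},
    {"dx": -0.55, "fingers": 0.4},
    {"dx": -0.55, "fingers": 0.4},
    {"dx": -0.56, "dy": -0.12, "fingers": 0.4}
  ]
}}

```text
invalid input
```

Emit:
{"fn": "move_arm", "kwargs": {
  "plan": [
    {"wz": -0.0795, "fingers": 0.4},
    {"wz": -0.0795, "fingers": 0.4},
    {"wz": -0.0795, "fingers": 0.4},
    {"wz": -0.0795, "fingers": 0.4},
    {"wz": -0.0795, "fingers": 0.4},
    {"wz": -0.0795, "fingers": 0.4},
    {"wz": -0.0795, "fingers": 0.4},
    {"wz": -0.0795, "fingers": 0.4},
    {"wz": -0.0795, "fingers": 0.4},
    {"wz": -0.0795, "fingers": 0.4},
    {"wz": -0.0795, "fingers": 0.4},
    {"wz": -0.0795, "fingers": 0.4},
    {"fingers": 0.4},
    {"fingers": 0.4}
  ]
}}

```text
invalid input
```

```bash
python3 - <<'E'
from h import *
p,s=wristpic();cv2.imwrite('pics/w1.png',p['img'])
v=[.565,-.055,-.138]
print(s['time'],s['opening'],proj(p,w(v,[[-.055,-.145,.079],[.055,-.145,.079],[-.13,-.105,.083]])))
for P in (w(v,[0,-.145,.1])[0],): delta(s,P,np.pi/2+v[2])
E
```

```text
1.6 0.09399858889208718 [[225.95911272 389.07978222]
 [333.35196875 401.88936718]
 [152.31553806 347.57214336]]
pos [0.55   0.     0.2054] shift tool/0.04 [-4.966 -0.123  2.635] turn/1.5 [-0.    -0.    -0.955] shift in goal axes/.04 [-0.561 -4.935  2.636]
```

View pics/w1.png

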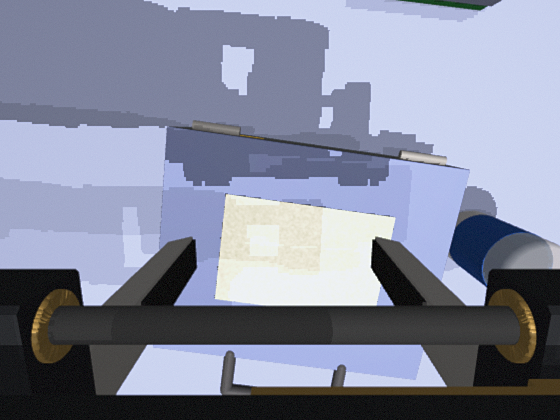

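Emit:
{"fn": "move_arm", "kwargs": {
  "plan": [
    {"wx": 0, "wy": 0, "wz": 0, "dx": -0.55, "dy": 0, "dz": 0, "fingers": 0.4},
    {"wx": 0, "wy": 0, "wz": 0, "dx": -0.55, "dy": 0, "dz": 0, "fingers": 0.4},
    {"wx": 0, "wy": 0, "wz": 0, "dx": -0.55, "dy": 0, "dz": 0, "fingers": 0.4},
    {"wx": 0, "wy": 0, "wz": 0, "dx": -0.55, "dy": 0, "dz": 0, "fingers": 0.4},
    {"wx": 0, "wy": 0, "wz": 0, "dx": -0.55, "dy": 0, "dz": 0, "fingers": 0.4},
    {"wx": 0, "wy": 0, "wz": 0, "dx": -0.55, "dy": 0, "dz": 0, "fingers": 0.4},
    {"wx": 0, "wy": 0, "wz": 0, "dx": -0.55, "dy": 0, "dz": 0, "fingers": 0.4},
    {"wx": 0, "wy": 0, "wz": 0, "dx": -0.55, "dy": 0, "dz": 0, "fingers": 0.4},
    {"wx": 0, "wy": 0, "wz": 0, "dx": -0.56, "dy": -0.12, "dz": 0, "fingers": 0.4}
  ]
}}

```text
time: 2.4
position: [0.5454, -0.1994, 0.2054]
tcp_rot: [2.221, 2.222, 0.0]
contact_force: [0.2, -0.1, -0.3]
opening: 0.0387
```

Emit:
{"fn": "move_arm", "kwargs": {
  "plan": [
    {"wx": 0, "wy": 0, "wz": -0.0795, "dx": 0, "dy": 0, "dz": 0, "fingers": 0.4},
    {"wx": 0, "wy": 0, "wz": -0.0795, "dx": 0, "dy": 0, "dz": 0, "fingers": 0.4},
    {"wx": 0, "wy": 0, "wz": -0.0795, "dx": 0, "dy": 0, "dz": 0, "fingers": 0.4},
    {"wx": 0, "wy": 0, "wz": -0.0795, "dx": 0, "dy": 0, "dz": 0, "fingers": 0.4},
    {"wx": 0, "wy": 0, "wz": -0.0795, "dx": 0, "dy": 0, "dz": 0, "fingers": 0.4},
    {"wx": 0, "wy": 0, "wz": -0.0795, "dx": 0, "dy": 0, "dz": 0, "fingers": 0.4},
    {"wx": 0, "wy": 0, "wz": -0.0795, "dx": 0, "dy": 0, "dz": 0, "fingers": 0.4},
    {"wx": 0, "wy": 0, "wz": -0.0795, "dx": 0, "dy": 0, "dz": 0, "fingers": 0.4},
    {"wx": 0, "wy": 0, "wz": -0.0795, "dx": 0, "dy": 0, "dz": 0, "fingers": 0.4},
    {"wx": 0, "wy": 0, "wz": -0.0795, "dx": 0, "dy": 0, "dz": 0, "fingers": 0.4},
    {"wx": 0, "wy": 0, "wz": -0.0795, "dx": 0, "dy": 0, "dz": 0, "fingers": 0.4},
    {"wx": 0, "wy": 0, "wz": -0.0795, "dx": 0, "dy": 0, "dz": 0, "fingers": 0.4},
    {"wx": 0, "wy": 0, "wz": 0, "dx": 0, "dy": 0, "dz": 0, "fingers": 0.4}
  ]
}}

```text
time: 3.48
position: [0.5452, -0.1984, 0.2054]
tcp_rot: [-0.21, -3.134, 0.0]
contact_force: [0.0, -0.3, -0.6]
opening: 0.0375
```

```bash
python3 - <<'E'
from h import *
p,s=wristpic();cv2.imwrite('pics/w2.png',p['img'])
v=[.565,-.055,-.138]
print(s['time'],s['opening'],s['q'],proj(p,w(v,[[-.055,-.145,.079],[.055,-.145,.079],[-.13,-.105,.083]])))
for P in (w(v,[0,-.145,.1])[0],): delta(s,P,np.pi/2+v[2])
E
```

```text
3.4833 0.03748395423348865 [-4.12171917e-01  3.67387391e-01  1.43150955e+00 -2.15892646e-05
  1.34274792e+00 -1.84897862e+00] [[283.69038344 142.54443753]
 [283.16546606 263.59278801]
 [334.38305641  47.0231144 ]]
pos [ 0.5452 -0.1984  0.2054] shift tool/0.04 [ 2.000e-03 -5.000e-03  2.636e+00] turn/1.5 [-0.    -0.     0.003] shift in goal axes/.04 [ 2.000e-03 -5.000e-03  2.636e+00]
```

View pics/w2.png

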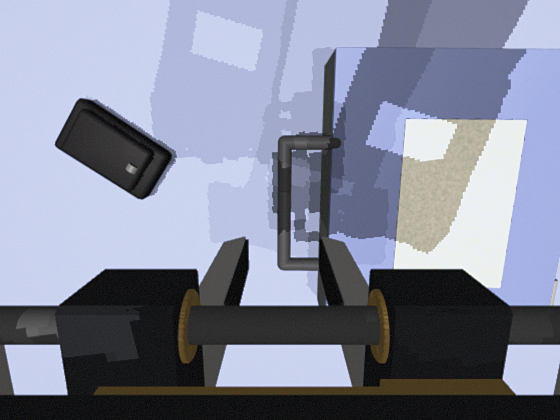

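Emit:
{"fn": "move_arm", "kwargs": {
  "plan": [
    {"wx": 0, "wy": 0, "wz": 0, "dx": 0, "dy": 0.01, "dz": 0.5, "fingers": 0.4},
    {"wx": 0, "wy": 0, "wz": 0, "dx": 0, "dy": 0, "dz": 0.5, "fingers": 0.4},
    {"wx": 0, "wy": 0, "wz": 0, "dx": 0, "dy": 0, "dz": 0.5, "fingers": 0.4},
    {"wx": 0, "wy": 0, "wz": 0, "dx": 0, "dy": 0, "dz": 0.5, "fingers": 0.4},
    {"wx": 0, "wy": 0, "wz": 0, "dx": 0, "dy": 0, "dz": 0.5, "fingers": 0.4},
    {"wx": 0, "wy": 0, "wz": 0, "dx": 0, "dy": 0, "dz": 0.4, "fingers": 0.4},
    {"wx": 0, "wy": 0, "wz": 0, "dx": 0, "dy": 0, "dz": 0.3, "fingers": 0.4},
    {"wx": 0, "wy": 0, "wz": 0, "dx": 0, "dy": 0, "dz": 0.25, "fingers": 0.4},
    {"wx": 0, "wy": 0, "wz": 0, "dx": 0, "dy": 0, "dz": 0.2, "fingers": 0.4},
    {"wx": 0, "wy": 0, "wz": 0, "dx": 0, "dy": 0, "dz": 0, "fingers": 0.4}
  ]
}}

```text
time: 4.37
position: [0.5448, -0.1978, 0.0582]
tcp_rot: [-0.221, -3.132, -0.001]
contact_force: [-0.4, -0.0, 0.3]
opening: 0.0372
```

Emit:
{"fn": "move_arm", "kwargs": {
  "plan": [
    {"wx": 0, "wy": 0, "wz": 0, "dx": 0, "dy": 0, "dz": 0, "fingers": 0},
    {"wx": 0, "wy": 0, "wz": 0, "dx": 0, "dy": 0, "dz": 0, "fingers": 0},
    {"wx": 0, "wy": 0, "wz": 0, "dx": 0, "dy": 0, "dz": 0, "fingers": 0},
    {"wx": 0, "wy": 0, "wz": 0, "dx": 0, "dy": 0, "dz": 0, "fingers": 0},
    {"wx": 0, "wy": 0, "wz": 0, "dx": 0, "dy": 0, "dz": 0, "fingers": 0},
    {"wx": 0, "wy": 0, "wz": 0, "dx": 0, "dy": 0, "dz": 0, "fingers": 0}
  ]
}}

```text
time: 4.87
position: [0.5455, -0.1981, 0.06]
tcp_rot: [0.22, 3.133, -0.0]
contact_force: [0.3, 0.7, 3.6]
opening: 0.0107
```

```bash
cat > arc.py <<'E'
import numpy as np,sys
# rows for bow arc: tool dy=+boxy, dz=down, units .04
def bow(t): return np.array([-.25*np.cos(t)-.004*np.sin(t), .25*np.sin(t)-(-.004)*np.cos(t)])
a,b,n=map(float,sys.argv[1:4]);ts=np.linspace(a,b,int(n)+1)
prev=np.zeros(2);b0=bow(ts[0])
for t in ts[1:]:
    tot=np.round((bow(t)-b0)/.04,2); d=tot-prev; prev=tot
    print('t%.2f dy %.2f dz %.2f'%(t,d[0],-d[1]))
E
python3 arc.py 0 1.8 54
```

```text
t0.03 dy 0.00 dz -0.21
t0.07 dy 0.01 dz -0.21
t0.10 dy 0.01 dz -0.20
t0.13 dy 0.02 dz -0.21
t0.17 dy 0.03 dz -0.21
t0.20 dy 0.03 dz -0.20
t0.23 dy 0.05 dz -0.20
t0.27 dy 0.04 dz -0.20
t0.30 dy 0.06 dz -0.20
t0.33 dy 0.06 dz -0.20
t0.37 dy 0.07 dz -0.19
t0.40 dy 0.07 dz -0.20
t0.43 dy 0.09 dz -0.19
t0.47 dy 0.08 dz -0.18
t0.50 dy 0.10 dz -0.18
t0.53 dy 0.10 dz -0.18
t0.57 dy 0.10 dz -0.18
t0.60 dy 0.12 dz -0.17
t0.63 dy 0.11 dz -0.17
t0.67 dy 0.13 dz -0.16
t0.70 dy 0.13 dz -0.16
t0.73 dy 0.13 dz -0.16
t0.77 dy 0.14 dz -0.15
t0.80 dy 0.14 dz -0.14
t0.83 dy 0.15 dz -0.14
t0.87 dy 0.16 dz -0.14
t0.90 dy 0.16 dz -0.13
t0.93 dy 0.16 dz -0.12
t0.97 dy 0.17 dz -0.12
t1.00 dy 0.17 dz -0.11
t1.03 dy 0.17 dz -0.11
t1.07 dy 0.18 dz -0.10
t1.10 dy 0.19 dz -0.10
t1.13 dy 0.18 dz -0.08
t1.17 dy 0.19 dz -0.09
t1.20 dy 0.19 dz -0.07
t1.23 dy 0.20 dz -0.07
t1.27 dy 0.19 dz -0.06
t1.30 dy 0.20 dz -0.06
t1.33 dy 0.20 dz -0.05
t1.37 dy 0.21 dz -0.04
t1.40 dy 0.20 dz -0.04
t1.43 dy 0.20 dz -0.02
t1.47 dy 0.21 dz -0.03
t1.50 dy 0.21 dz -0.01
t1.53 dy 0.21 dz -0.01
t1.57 dy 0.20 dz -0.00
t1.60 dy 0.21 dz 0.01
t1.63 dy 0.21 dz 0.01
t1.67 dy 0.21 dz 0.02
t1.70 dy 0.21 dz 0.02
t1.73 dy 0.20 dz 0.04
t1.77 dy 0.21 dz 0.04
t1.80 dy 0.20 dz 0.05
```

```bash
sed -i 's/-.004\*np.sin/+.004*np.sin/' arc.py; python3 arc.py 0 1.76 40
```

```text
t0.04 dy 0.01 dz -0.27
t0.09 dy 0.02 dz -0.28
t0.13 dy 0.04 dz -0.27
t0.18 dy 0.04 dz -0.27
t0.22 dy 0.06 dz -0.27
t0.26 dy 0.07 dz -0.27
t0.31 dy 0.08 dz -0.26
t0.35 dy 0.10 dz -0.26
t0.40 dy 0.10 dz -0.25
t0.44 dy 0.12 dz -0.25
t0.48 dy 0.12 dz -0.25
t0.53 dy 0.14 dz -0.24
t0.57 dy 0.15 dz -0.23
t0.62 dy 0.16 dz -0.22
t0.66 dy 0.16 dz -0.22
t0.70 dy 0.18 dz -0.21
t0.75 dy 0.19 dz -0.20
t0.79 dy 0.19 dz -0.20
t0.84 dy 0.20 dz -0.18
t0.88 dy 0.21 dz -0.18
t0.92 dy 0.22 dz -0.17
t0.97 dy 0.23 dz -0.16
t1.01 dy 0.23 dz -0.14
t1.06 dy 0.24 dz -0.14
t1.10 dy 0.24 dz -0.13
t1.14 dy 0.25 dz -0.11
t1.19 dy 0.26 dz -0.11
t1.23 dy 0.26 dz -0.09
t1.28 dy 0.26 dz -0.08
t1.32 dy 0.27 dz -0.07
t1.36 dy 0.26 dz -0.06
t1.41 dy 0.28 dz -0.04
t1.45 dy 0.27 dz -0.04
t1.50 dy 0.27 dz -0.02
t1.54 dy 0.28 dz -0.01
t1.58 dy 0.27 dz -0.00
t1.63 dy 0.28 dz 0.02
t1.67 dy 0.27 dz 0.02
t1.72 dy 0.27 dz 0.04
t1.76 dy 0.27 dz 0.05
```

Emit:
{"fn": "move_arm", "kwargs": {
  "plan": [
    {"wx": 0, "wy": 0, "wz": 0, "dx": 0, "dy": 0.01, "dz": -0.27, "fingers": 0},
    {"wx": 0, "wy": 0, "wz": 0, "dx": 0, "dy": 0.02, "dz": -0.28, "fingers": 0},
    {"wx": 0, "wy": 0, "wz": 0, "dx": 0, "dy": 0.04, "dz": -0.27, "fingers": 0},
    {"wx": 0, "wy": 0, "wz": 0, "dx": 0, "dy": 0.04, "dz": -0.27, "fingers": 0},
    {"wx": 0, "wy": 0, "wz": 0, "dx": 0, "dy": 0.06, "dz": -0.27, "fingers": 0},
    {"wx": 0, "wy": 0, "wz": 0, "dx": 0, "dy": 0.07, "dz": -0.27, "fingers": 0},
    {"wx": 0, "wy": 0, "wz": 0, "dx": 0, "dy": 0.08, "dz": -0.26, "fingers": 0},
    {"wx": 0, "wy": 0, "wz": 0, "dx": 0, "dy": 0.1, "dz": -0.26, "fingers": 0},
    {"wx": 0, "wy": 0, "wz": 0, "dx": 0, "dy": 0.1, "dz": -0.25, "fingers": 0},
    {"wx": 0, "wy": 0, "wz": 0, "dx": 0, "dy": 0.12, "dz": -0.25, "fingers": 0}
  ]
}}

```text
time: 5.7
position: [0.5489, -0.1734, 0.1671]
tcp_rot: [0.22, 3.133, -0.003]
contact_force: [1.1, -8.9, 2.0]
opening: 0.0113
```

Emit:
{"fn": "move_arm", "kwargs": {
  "plan": [
    {"wx": 0, "wy": 0, "wz": 0, "dx": 0, "dy": 0.12, "dz": -0.25, "fingers": 0},
    {"wx": 0, "wy": 0, "wz": 0, "dx": 0, "dy": 0.14, "dz": -0.24, "fingers": 0},
    {"wx": 0, "wy": 0, "wz": 0, "dx": 0, "dy": 0.15, "dz": -0.23, "fingers": 0},
    {"wx": 0, "wy": 0, "wz": 0, "dx": 0, "dy": 0.16, "dz": -0.22, "fingers": 0},
    {"wx": 0, "wy": 0, "wz": 0, "dx": 0, "dy": 0.16, "dz": -0.22, "fingers": 0},
    {"wx": 0, "wy": 0, "wz": 0, "dx": 0, "dy": 0.18, "dz": -0.21, "fingers": 0},
    {"wx": 0, "wy": 0, "wz": 0, "dx": 0, "dy": 0.19, "dz": -0.2, "fingers": 0},
    {"wx": 0, "wy": 0, "wz": 0, "dx": 0, "dy": 0.19, "dz": -0.2, "fingers": 0},
    {"wx": 0, "wy": 0, "wz": 0, "dx": 0, "dy": 0.2, "dz": -0.18, "fingers": 0},
    {"wx": 0, "wy": 0, "wz": 0, "dx": 0, "dy": 0.21, "dz": -0.18, "fingers": 0}
  ]
}}

```text
time: 6.53
position: [0.5584, -0.1068, 0.2538]
tcp_rot: [0.221, 3.13, -0.006]
contact_force: [0.1, -11.1, 10.1]
opening: 0.0112
```

Emit:
{"fn": "move_arm", "kwargs": {
  "plan": [
    {"wx": 0, "wy": 0, "wz": 0, "dx": 0, "dy": 0.19, "dz": -0.2, "fingers": 0},
    {"wx": 0, "wy": 0, "wz": 0, "dx": 0, "dy": 0.22, "dz": -0.18, "fingers": 0},
    {"wx": 0, "wy": 0, "wz": 0, "dx": 0, "dy": 0.23, "dz": -0.14, "fingers": 0},
    {"wx": 0, "wy": 0, "wz": 0, "dx": 0, "dy": 0.24, "dz": -0.14, "fingers": 0},
    {"wx": 0, "wy": 0, "wz": 0, "dx": 0, "dy": 0.24, "dz": -0.13, "fingers": 0},
    {"wx": 0, "wy": 0, "wz": 0, "dx": 0, "dy": 0.25, "dz": -0.11, "fingers": 0},
    {"wx": 0, "wy": 0, "wz": 0, "dx": 0, "dy": 0.26, "dz": -0.11, "fingers": 0},
    {"wx": 0, "wy": 0, "wz": 0, "dx": 0, "dy": 0.26, "dz": -0.09, "fingers": 0},
    {"wx": 0, "wy": 0, "wz": 0, "dx": 0, "dy": 0.26, "dz": -0.08, "fingers": 0},
    {"wx": 0, "wy": 0, "wz": 0, "dx": 0, "dy": 0.27, "dz": -0.07, "fingers": 0}
  ]
}}

```text
time: 7.37
position: [0.5718, -0.0088, 0.3019]
tcp_rot: [0.22, 3.133, -0.001]
contact_force: [3.6, -2.6, 3.7]
opening: 0.011
```

Emit:
{"fn": "move_arm", "kwargs": {
  "plan": [
    {"wx": 0, "wy": 0, "wz": 0, "dx": 0, "dy": 0.26, "dz": -0.06, "fingers": 0},
    {"wx": 0, "wy": 0, "wz": 0, "dx": 0, "dy": 0.28, "dz": -0.04, "fingers": 0},
    {"wx": 0, "wy": 0, "wz": 0, "dx": 0, "dy": 0.27, "dz": -0.04, "fingers": 0},
    {"wx": 0, "wy": 0, "wz": 0, "dx": 0, "dy": 0.27, "dz": -0.02, "fingers": 0},
    {"wx": 0, "wy": 0, "wz": 0, "dx": 0, "dy": 0.28, "dz": -0.01, "fingers": 0},
    {"wx": 0, "wy": 0, "wz": 0, "dx": 0, "dy": 0.27, "dz": 0, "fingers": 0},
    {"wx": 0, "wy": 0, "wz": 0, "dx": 0, "dy": 0.28, "dz": 0.02, "fingers": 0},
    {"wx": 0, "wy": 0, "wz": 0, "dx": 0, "dy": 0.27, "dz": 0.02, "fingers": 0},
    {"wx": 0, "wy": 0, "wz": 0, "dx": 0, "dy": 0.2, "dz": 0.03, "fingers": 0},
    {"wx": 0, "wy": 0, "wz": 0, "dx": 0, "dy": 0, "dz": 0, "fingers": 0}
  ]
}}

```text
time: 8.2
position: [0.5851, 0.0866, 0.3041]
tcp_rot: [-0.217, -3.134, -0.001]
contact_force: [3.3, -1.1, 2.6]
opening: 0.0111
```

```bash
python3 - <<'E'
from h import *
s=sense();print(s['contact_force'],s['position'])
v=[.565,-.055,-.138]
h=w(v,[0,.105,.075])[0]; print(np.array([-np.sin(v[2]),np.cos(v[2])])@(s['position']-h)[:2], s['position'][2]+.019-.075)
p=get_image('side');cv2.imwrite('pics/s1.png',p['img'])
E
```

```text
[ 3.3145079  -1.11630417  2.58825839] [0.5851496  0.08658039 0.30410253]
0.038006230651785905 0.24810253293566864
```

View pics/s1.png

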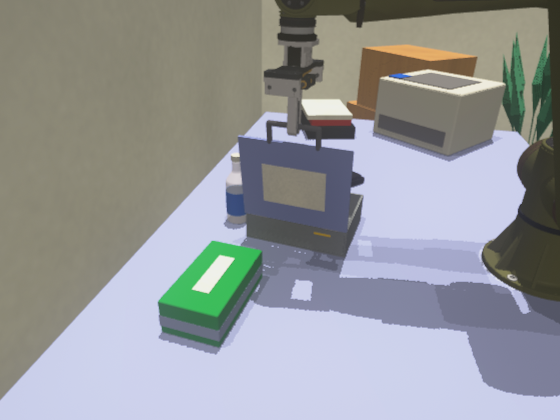

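Emit:
{"fn": "move_arm", "kwargs": {
  "plan": [
    {"wx": 0, "wy": 0, "wz": 0, "dx": 0, "dy": 0.12, "dz": 0.02, "fingers": 0},
    {"wx": 0, "wy": 0, "wz": 0, "dx": 0, "dy": 0.12, "dz": 0.02, "fingers": 0},
    {"wx": 0, "wy": 0, "wz": 0, "dx": 0, "dy": 0.12, "dz": 0.03, "fingers": 0},
    {"wx": 0, "wy": 0, "wz": 0, "dx": 0, "dy": 0.08, "dz": 0.02, "fingers": 0},
    {"wx": 0, "wy": 0, "wz": 0, "dx": 0, "dy": 0, "dz": 0, "fingers": 0}
  ]
}}

```text
time: 8.67
position: [0.5875, 0.103, 0.3008]
tcp_rot: [-0.219, -3.134, -0.0]
contact_force: [1.9, -0.3, 1.1]
opening: 0.0113
```

Emit:
{"fn": "move_arm", "kwargs": {
  "plan": [
    {"wx": 0, "wy": 0, "wz": 0, "dx": 0, "dy": 0.05, "dz": 0.015, "fingers": 0},
    {"wx": 0, "wy": 0, "wz": 0, "dx": 0, "dy": 0.05, "dz": 0.015, "fingers": 0},
    {"wx": 0, "wy": 0, "wz": 0, "dx": 0, "dy": 0, "dz": 0, "fingers": 0}
  ]
}}

```text
time: 8.92
position: [0.588, 0.1065, 0.2999]
tcp_rot: [0.219, 3.134, 0.0]
contact_force: [1.2, 1.3, 3.6]
opening: 0.0113
```

Emit:
{"fn": "move_arm", "kwargs": {
  "plan": [
    {"wx": 0, "wy": 0, "wz": 0, "dx": 0, "dy": 0.04, "dz": 0.01, "fingers": 0},
    {"wx": 0, "wy": 0, "wz": 0, "dx": 0, "dy": 0.04, "dz": 0.01, "fingers": 0},
    {"wx": 0, "wy": 0, "wz": 0, "dx": 0, "dy": 0, "dz": 0, "fingers": 0}
  ]
}}

```text
time: 9.17
position: [0.5885, 0.1096, 0.2991]
tcp_rot: [0.219, 3.134, 0.0]
contact_force: [1.4, 0.7, 3.7]
opening: 0.011
```

Emit:
{"fn": "move_arm", "kwargs": {
  "plan": [
    {"wx": 0, "wy": 0, "wz": 0, "dx": 0, "dy": 0.04, "dz": 0.01, "fingers": 0},
    {"wx": 0, "wy": 0, "wz": 0, "dx": 0, "dy": 0.04, "dz": 0.01, "fingers": 0},
    {"wx": 0, "wy": 0, "wz": 0, "dx": 0, "dy": 0, "dz": 0, "fingers": 0}
  ]
}}

```text
time: 9.42
position: [0.5886, 0.1099, 0.299]
tcp_rot: [-0.223, -3.133, 0.008]
contact_force: [-5.6, -18.0, 10.3]
opening: 0.0111
```

Emit:
{"fn": "move_arm", "kwargs": {
  "plan": [
    {"wx": 0, "wy": 0, "wz": 0, "dx": 0, "dy": -0.07, "dz": -0.02, "fingers": 0},
    {"wx": 0, "wy": 0, "wz": 0, "dx": 0, "dy": 0, "dz": 0, "fingers": 0},
    {"wx": 0, "wy": 0, "wz": 0, "dx": 0, "dy": 0, "dz": 0, "fingers": 0.4},
    {"wx": 0, "wy": 0, "wz": 0, "dx": 0, "dy": 0, "dz": 0, "fingers": 0.4},
    {"wx": 0, "wy": 0, "wz": 0, "dx": 0, "dy": 0, "dz": 0, "fingers": 0.4}
  ]
}}

```text
time: 9.83
position: [0.5884, 0.11, 0.2985]
tcp_rot: [-0.219, -3.133, -0.0]
contact_force: [-0.1, 0.0, -0.4]
opening: 0.0278
```

Emit:
{"fn": "move_arm", "kwargs": {
  "plan": [
    {"wx": 0, "wy": 0, "wz": 0, "dx": 0, "dy": 0, "dz": -0.3, "fingers": 0.4},
    {"wx": 0, "wy": 0, "wz": 0, "dx": 0, "dy": 0, "dz": -0.5, "fingers": 0.4},
    {"wx": 0, "wy": 0, "wz": 0, "dx": 0, "dy": 0, "dz": -0.5, "fingers": 0.4},
    {"wx": 0, "wy": 0, "wz": 0, "dx": 0, "dy": 0, "dz": -0.2, "fingers": 0.4},
    {"wx": 0, "wy": 0, "wz": 0, "dx": 0, "dy": 0, "dz": 0, "fingers": 0.4}
  ]
}}

```text
time: 10.25
position: [0.5889, 0.11, 0.3606]
tcp_rot: [0.219, 3.131, 0.001]
contact_force: [1.1, 0.6, -0.3]
opening: 0.0375
```

```bash
python3 - <<'E'
from h import *
s=sense();print(s['time'],s['contact_force'],s['position'],s['opening'])
v=[.565,-.055,-.138]
h=w(v,[0,.105,.075])[0]; print(np.array([-np.sin(v[2]),np.cos(v[2])])@(np.array([.5886,.1097])-h[:2]), .299+.019-.075)
p=get_image('scene');cv2.imwrite('pics/s2.png',p['img'])
p,s=wristpic();cv2.imwrite('pics/w3.png',p['img'])
delta(s,w(v,[-.07,-.11,.3])[0],v[2]); delta(s,w(v,[-.07,-.068,.12])[0],v[2]+np.pi)
E
```

```text
10.25 [ 1.08139996  0.58103037 -0.3480545 ] [0.5888738  0.10997373 0.36056221] 0.037481527479879505
0.06138068662580982 0.243
pos [0.5887 0.1099 0.3588] shift tool/0.04 [ 1.759 -6.918  1.469] turn/1.5 [0.    0.    1.046] shift in goal axes/.04 [-6.914 -1.77   1.471]
pos [0.5887 0.1099 0.3588] shift tool/0.04 [ 1.762 -5.869  5.969] turn/1.5 [-0.     0.    -1.048] shift in goal axes/.04 [5.864 1.77  5.971]
```

View pics/s2.png

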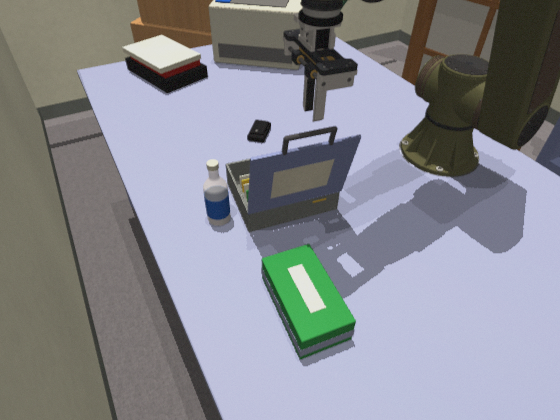

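View pics/w3.png

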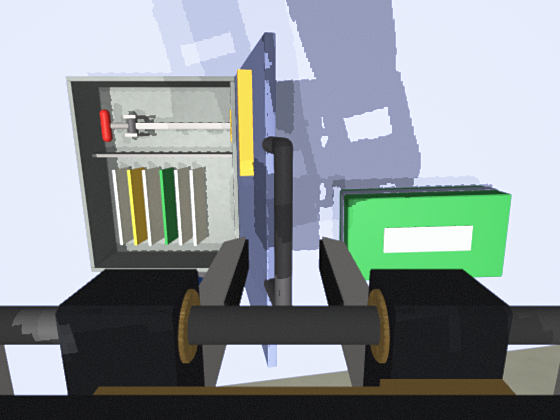

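```bash
python3 - <<'E'
from h import *
p,s=wristpic();print(s['time'])
v=[.565,-.055,-.138]
cs,sn=np.cos(v[2]),np.sin(v[2])
inv=lambda P:np.array([cs*(P[0]-v[0])+sn*(P[1]-v[1]),-sn*(P[0]-v[0])+cs*(P[1]-v[1]),P[2]])
for px,z in (((104,125),.066),((67,77),.075),((92,270),.075),((240,76),.075),((132,125),.045)): print(px,atz(p,px,z),inv(atz(p,px,z)))
r=nets.silhouettes(p,'heel');print([(x['score'],x['location']) for x in r[:2]])
print(proj(p,w(v,[[-.07,-.066,.063],[-.13,-.105,.075],[.13,-.105,.075],[-.13,.105,.075]])))
b=p['img'][60:290,50:260];cv2.imwrite('pics/z3.png',cv2.resize(b,None,fx=2.6,fy=2.6,interpolation=cv2.INTER_CUBIC))
E
```

```text
10.35
(104, 125) [ 0.48495628 -0.11122199  0.066     ] [-0.07154872 -0.0666985   0.066     ]
(67, 77) [ 0.42300828 -0.13763711  0.075     ] [-0.12927406 -0.10138421  0.075     ]
(92, 270) [ 0.67574117 -0.17324405  0.075     ] [ 0.1259543  -0.10188609  0.075     ]
(240, 76) [0.45159654 0.07474472 0.075     ] [-0.13017334  0.11291119  0.075     ]
(132, 125) [ 0.4885519  -0.08379286  0.045     ] [-0.0717605  -0.03903552  0.045     ]
[(0.66, [149.2, 124.8])]
[[105.80284555 126.24423032]
 [ 63.99619821  76.38271823]
 [ 90.13568477 272.70402252]
 [233.61778968  76.1568279 ]]
```

View pics/z3.png

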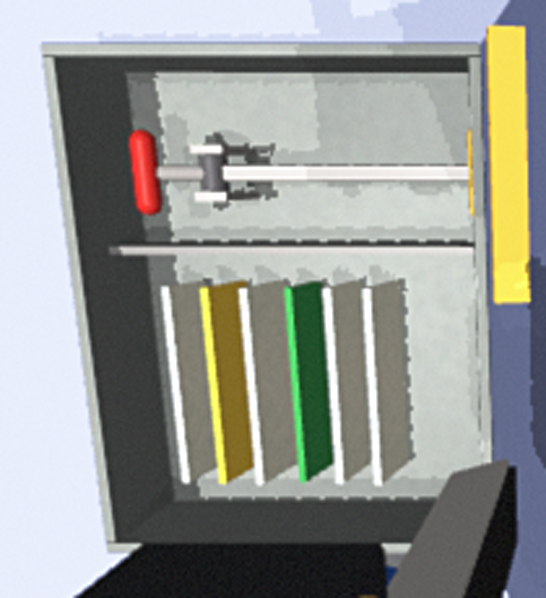

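Emit:
{"fn": "move_arm", "kwargs": {
  "plan": [
    {"wx": 0, "wy": 0, "wz": 0, "dx": 0.149, "dy": -0.5, "dz": 0, "fingers": 0},
    {"wx": 0, "wy": 0, "wz": 0, "dx": 0.149, "dy": -0.5, "dz": 0, "fingers": 0},
    {"wx": 0, "wy": 0, "wz": 0, "dx": 0.149, "dy": -0.5, "dz": 0, "fingers": 0},
    {"wx": 0, "wy": 0, "wz": 0, "dx": 0.149, "dy": -0.5, "dz": 0, "fingers": 0},
    {"wx": 0, "wy": 0, "wz": 0, "dx": 0.149, "dy": -0.5, "dz": 0, "fingers": 0},
    {"wx": 0, "wy": 0, "wz": 0, "dx": 0.149, "dy": -0.5, "dz": 0, "fingers": 0},
    {"wx": 0, "wy": 0, "wz": 0, "dx": 0.149, "dy": -0.5, "dz": 0, "fingers": 0},
    {"wx": 0, "wy": 0, "wz": 0, "dx": 0.149, "dy": -0.5, "dz": 0, "fingers": 0},
    {"wx": 0, "wy": 0, "wz": 0, "dx": 0.149, "dy": -0.5, "dz": 0, "fingers": 0},
    {"wx": 0, "wy": 0, "wz": 0, "dx": 0.149, "dy": -0.5, "dz": 0, "fingers": 0},
    {"wx": 0, "wy": 0, "wz": 0, "dx": 0.149, "dy": -0.46, "dz": 0, "fingers": 0},
    {"wx": 0, "wy": 0, "wz": 0, "dx": 0.149, "dy": -0.46, "dz": 0, "fingers": 0}
  ]
}}

```text
time: 11.45
position: [0.484, -0.1155, 0.3581]
tcp_rot: [-0.219, -3.133, -0.001]
contact_force: [-0.1, 0.8, -0.7]
opening: 0.0003
```

Emit:
{"fn": "move_arm", "kwargs": {
  "plan": [
    {"wx": 0, "wy": 0, "wz": 0.0805, "dx": 0, "dy": 0, "dz": 0.4, "fingers": 0},
    {"wx": 0, "wy": 0, "wz": 0.0805, "dx": 0, "dy": 0, "dz": 0.4, "fingers": 0},
    {"wx": 0, "wy": 0, "wz": 0.0805, "dx": 0, "dy": 0, "dz": 0.4, "fingers": 0},
    {"wx": 0, "wy": 0, "wz": 0.0805, "dx": 0, "dy": 0, "dz": 0.4, "fingers": 0},
    {"wx": 0, "wy": 0, "wz": 0.0805, "dx": 0, "dy": 0, "dz": 0.4, "fingers": 0},
    {"wx": 0, "wy": 0, "wz": 0.0805, "dx": 0, "dy": 0, "dz": 0.4, "fingers": 0},
    {"wx": 0, "wy": 0, "wz": 0.0805, "dx": 0, "dy": 0, "dz": 0.4, "fingers": 0},
    {"wx": 0, "wy": 0, "wz": 0.0805, "dx": 0, "dy": 0, "dz": 0.4, "fingers": 0},
    {"wx": 0, "wy": 0, "wz": 0.0805, "dx": 0, "dy": 0, "dz": 0.4, "fingers": 0},
    {"wx": 0, "wy": 0, "wz": 0.0805, "dx": 0, "dy": 0, "dz": 0.4, "fingers": 0},
    {"wx": 0, "wy": 0, "wz": 0.0805, "dx": 0, "dy": 0, "dz": 0.4, "fingers": 0},
    {"wx": 0, "wy": 0, "wz": 0.0805, "dx": 0, "dy": 0, "dz": 0.4, "fingers": 0},
    {"wx": 0, "wy": 0, "wz": 0.0805, "dx": 0, "dy": 0, "dz": 0.4, "fingers": 0},
    {"wx": 0, "wy": 0, "wz": 0, "dx": 0, "dy": 0, "dz": 0, "fingers": 0},
    {"wx": 0, "wy": 0, "wz": 0, "dx": 0, "dy": 0, "dz": 0, "fingers": 0}
  ]
}}

```text
time: 12.7
position: [0.4842, -0.1146, 0.1504]
tcp_rot: [-2.365, -2.065, 0.002]
contact_force: [0.9, 0.5, -0.6]
opening: 0.0005
```

```bash
python3 - <<'E'
from h import *
p,s=wristpic();cv2.imwrite('pics/w4.png',p['img']);print(s['time'],s['opening'],s['contact_force'],s['position'])
v=[.565,-.055,-.138]
delta(s,w(v,[-.071,-.070,.04])[0],v[2])
p,s=wristpic()
delta(s,w(v,[-.071,-.070,.04])[0],v[2])
print(proj(p,w(v,[[-.07,-.066,.063],[-.13,-.105,.075],[-.13,.105,.075]])))
p=get_image('scene');cv2.imwrite('pics/s3.png',p['img'])
E
```

```text
12.7 0.0005104360314746106 [ 0.91717475  0.45062529 -0.6480342 ] [ 0.48418328 -0.11459308  0.15039163]
pos [ 0.4842 -0.1146  0.1504] shift tool/0.04 [2.00e-03 2.70e-02 2.76e+00] turn/1.5 [-0.001 -0.     0.002] shift in goal axes/.04 [0.004 0.021 2.76 ]
pos [ 0.4847 -0.1147  0.1513] shift tool/0.04 [0.006 0.009 2.782] turn/1.5 [-0.    -0.     0.002] shift in goal axes/.04 [0.006 0.008 2.782]
[[286.94736344 208.46643759]
 [209.04841846 260.85862012]
 [194.77715715 -49.22766544]]
```

View pics/w4.png

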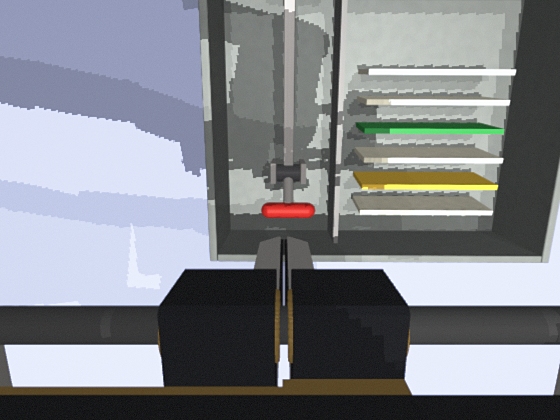

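View pics/s3.png

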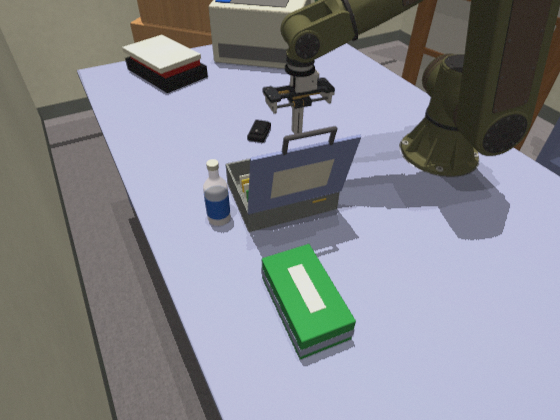

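Emit:
{"fn": "move_arm", "kwargs": {
  "plan": [
    {"wx": 0, "wy": 0, "wz": 0, "dx": 0, "dy": 0.015, "dz": 0.4, "fingers": 0},
    {"wx": 0, "wy": 0, "wz": 0, "dx": 0, "dy": 0, "dz": 0.4, "fingers": 0},
    {"wx": 0, "wy": 0, "wz": 0, "dx": 0, "dy": 0, "dz": 0.4, "fingers": 0},
    {"wx": 0, "wy": 0, "wz": 0, "dx": 0, "dy": 0, "dz": 0.4, "fingers": 0},
    {"wx": 0, "wy": 0, "wz": 0, "dx": 0, "dy": 0, "dz": 0.3, "fingers": 0},
    {"wx": 0, "wy": 0, "wz": 0, "dx": 0, "dy": 0, "dz": 0, "fingers": 0},
    {"wx": 0, "wy": 0, "wz": 0, "dx": 0, "dy": 0, "dz": 0, "fingers": 0}
  ]
}}

```text
time: 13.43
position: [0.4855, -0.1149, 0.0756]
tcp_rot: [2.368, 2.064, 0.0]
contact_force: [-0.7, -0.5, 0.5]
opening: 0.0
```

Emit:
{"fn": "move_arm", "kwargs": {
  "plan": [
    {"wx": 0, "wy": 0, "wz": 0, "dx": 0, "dy": 0, "dz": 0.08, "fingers": 0},
    {"wx": 0, "wy": 0, "wz": 0, "dx": 0, "dy": 0, "dz": 0.08, "fingers": 0},
    {"wx": 0, "wy": 0, "wz": 0, "dx": 0, "dy": 0, "dz": 0.08, "fingers": 0},
    {"wx": 0, "wy": 0, "wz": 0, "dx": 0, "dy": 0, "dz": 0.08, "fingers": 0},
    {"wx": 0, "wy": 0, "wz": 0, "dx": 0, "dy": 0, "dz": 0.08, "fingers": 0}
  ]
}}

```text
time: 13.85
position: [0.4858, -0.1153, 0.0595]
tcp_rot: [2.369, 2.061, 0.001]
contact_force: [-1.0, -2.2, 3.7]
opening: 0.0004
```

Emit:
{"fn": "move_arm", "kwargs": {
  "plan": [
    {"wx": 0, "wy": 0, "wz": 0, "dx": 0, "dy": 0, "dz": 0.08, "fingers": 0},
    {"wx": 0, "wy": 0, "wz": 0, "dx": 0, "dy": 0, "dz": 0.08, "fingers": 0},
    {"wx": 0, "wy": 0, "wz": 0, "dx": 0, "dy": 0, "dz": 0.08, "fingers": 0},
    {"wx": 0, "wy": 0, "wz": 0, "dx": 0, "dy": 0, "dz": 0.08, "fingers": 0},
    {"wx": 0, "wy": 0, "wz": 0, "dx": 0, "dy": 0, "dz": 0.08, "fingers": 0},
    {"wx": 0, "wy": 0, "wz": 0, "dx": 0, "dy": 0, "dz": 0.06, "fingers": 0},
    {"wx": 0, "wy": 0, "wz": 0, "dx": 0, "dy": 0, "dz": 0, "fingers": 0}
  ]
}}

```text
time: 14.43
position: [0.485, -0.1146, 0.04]
tcp_rot: [-2.369, -2.062, 0.001]
contact_force: [0.4, 0.2, 0.2]
opening: 0.0004
```

```bash
python3 - <<'E'
from h import *
s=sense();print(s['position'],s['contact_force'],s['time'])
v=[.565,-.055,-.138]
p,s=wristpic();cv2.imwrite('pics/w5.png',p['img'])
for a in (.75,.85,.95,1.05,1.15):
    y=-.04+.14*np.cos(a);z=.045+.14*np.sin(a)
    print(a,proj(p,w(v,[[-.07,y,z],[-.094,y,z],[-.046,y,z]])).round(0).tolist(), )
p=get_image('scene');cv2.imwrite('pics/s4.png',p['img'])
E
```

```text
[ 0.48504051 -0.11461478  0.0400219 ] [0.42554198 0.20984197 0.16748402] 14.4333
0.75 [[296.0, -266.0], [160.0, -266.0], [431.0, -266.0]]
0.85 [[297.0, -252.0], [144.0, -252.0], [451.0, -253.0]]
0.95 [[299.0, -218.0], [127.0, -218.0], [471.0, -219.0]]
1.05 [[300.0, -160.0], [110.0, -159.0], [491.0, -160.0]]
1.15 [[302.0, -74.0], [96.0, -73.0], [508.0, -74.0]]
```

View pics/w5.png

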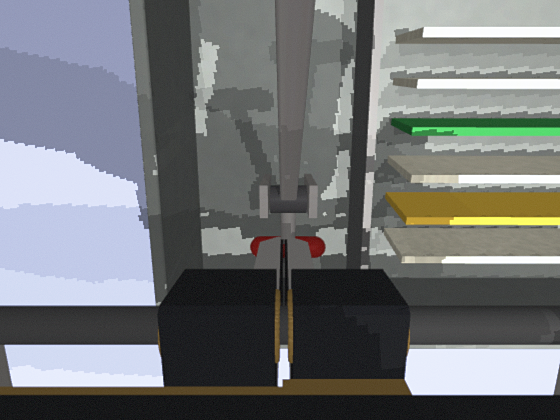

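Emit:
{"fn": "move_arm", "kwargs": {
  "plan": [
    {"wx": 0, "wy": 0, "wz": 0, "dx": 0, "dy": 0, "dz": -0.1, "fingers": 0},
    {"wx": 0, "wy": 0, "wz": 0, "dx": 0, "dy": 0, "dz": -0.3, "fingers": 0},
    {"wx": 0, "wy": 0, "wz": 0, "dx": 0, "dy": 0, "dz": -0.5, "fingers": 0},
    {"wx": 0, "wy": 0, "wz": 0, "dx": 0, "dy": 0, "dz": -0.7, "fingers": 0},
    {"wx": 0, "wy": 0, "wz": 0, "dx": 0, "dy": 0, "dz": -0.7, "fingers": 0},
    {"wx": 0, "wy": 0, "wz": 0, "dx": 0, "dy": 0, "dz": -0.7, "fingers": 0},
    {"wx": 0, "wy": 0, "wz": 0, "dx": 0, "dy": 0, "dz": -0.7, "fingers": 0},
    {"wx": 0, "wy": 0, "wz": 0, "dx": 0, "dy": 0, "dz": -0.7, "fingers": 0},
    {"wx": 0, "wy": 0, "wz": 0, "dx": 0, "dy": 0, "dz": -0.7, "fingers": 0},
    {"wx": 0, "wy": 0, "wz": 0, "dx": 0, "dy": 0, "dz": -0.7, "fingers": 0},
    {"wx": 0, "wy": 0, "wz": 0, "dx": 0, "dy": 0, "dz": -0.7, "fingers": 0},
    {"wx": 0, "wy": 0, "wz": 0, "dx": 0, "dy": 0, "dz": -0.7, "fingers": 0},
    {"wx": 0, "wy": 0, "wz": 0, "dx": 0, "dy": 0, "dz": -0.7, "fingers": 0.4},
    {"wx": 0, "wy": 0, "wz": 0, "dx": 0, "dy": 0, "dz": 0, "fingers": 0.4}
  ]
}}

```text
time: 15.7
position: [0.4859, -0.115, 0.3623]
tcp_rot: [2.365, 2.058, 0.006]
contact_force: [0.1, 0.1, -0.1]
opening: 0.0106
```

```bash
python3 - <<'E'
from h import *
v=[.565,-.055,-.138]
p,s=wristpic();cv2.imwrite('pics/w6.png',p['img']);print(s['position'],s['contact_force'],s['time'])
for a in (.75,.85,.95,1.05,1.15):
    y=-.04+.14*np.cos(a);z=.045+.14*np.sin(a)
    print(a,proj(p,w(v,[[-.07,y,z],[-.094,y,z],[-.046,y,z]])).round(0).tolist(),proj(p,w(v,[-.07,-.04-.032*np.cos(.61-a),.045+.032*np.sin(.61-a)])).round(1) )
delta(s,np.array([.5885,.1099,.36]),np.pi/2+v[2])
E
```

```text
[ 0.48587309 -0.11499595  0.36229978] [ 0.14154633  0.14556197 -0.1489719 ] 15.7
0.75 [[283.0, 63.0], [261.0, 63.0], [306.0, 63.0]] [[282.8 176.4]]
0.85 [[283.0, 72.0], [260.0, 72.0], [306.0, 72.0]] [[282.8 175.7]]
0.95 [[283.0, 82.0], [260.0, 82.0], [307.0, 82.0]] [[282.8 174.8]]
1.05 [[283.0, 93.0], [260.0, 93.0], [307.0, 93.0]] [[282.8 173.7]]
1.15 [[283.0, 106.0], [260.0, 106.0], [307.0, 106.0]] [[282.8 172.4]]
pos [ 0.4859 -0.115   0.3623] shift tool/0.04 [5.923 1.763 0.064] turn/1.5 [ 0.003  0.005 -1.048] shift in goal axes/.04 [-1.768  5.922  0.057]
```

View pics/w6.png

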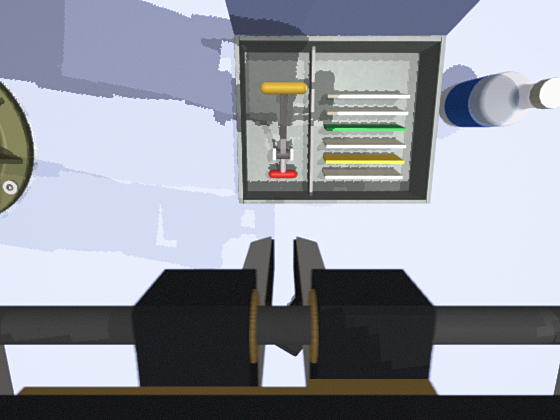

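Emit:
{"fn": "move_arm", "kwargs": {
  "plan": [
    {"wx": 0, "wy": 0, "wz": -0.0805, "dx": 0, "dy": 0, "dz": 0, "fingers": 0.4},
    {"wx": 0, "wy": 0, "wz": -0.0805, "dx": 0, "dy": 0, "dz": 0, "fingers": 0.4},
    {"wx": 0, "wy": 0, "wz": -0.0805, "dx": 0, "dy": 0, "dz": 0, "fingers": 0.4},
    {"wx": 0, "wy": 0, "wz": -0.0805, "dx": 0, "dy": 0, "dz": 0, "fingers": 0.4},
    {"wx": 0, "wy": 0, "wz": -0.0805, "dx": 0, "dy": 0, "dz": 0, "fingers": 0.4},
    {"wx": 0, "wy": 0, "wz": -0.0805, "dx": 0, "dy": 0, "dz": 0, "fingers": 0.4},
    {"wx": 0, "wy": 0, "wz": -0.0805, "dx": 0, "dy": 0, "dz": 0, "fingers": 0.4},
    {"wx": 0, "wy": 0, "wz": -0.0805, "dx": 0, "dy": 0, "dz": 0, "fingers": 0.4},
    {"wx": 0, "wy": 0, "wz": -0.0805, "dx": 0, "dy": 0, "dz": 0, "fingers": 0.4},
    {"wx": 0, "wy": 0, "wz": -0.0805, "dx": 0, "dy": 0, "dz": 0, "fingers": 0.4},
    {"wx": 0, "wy": 0, "wz": -0.0805, "dx": 0, "dy": 0, "dz": 0, "fingers": 0.4},
    {"wx": 0, "wy": 0, "wz": -0.0805, "dx": 0, "dy": 0, "dz": 0, "fingers": 0.4},
    {"wx": 0, "wy": 0, "wz": -0.0805, "dx": 0, "dy": 0, "dz": 0, "fingers": 0.4},
    {"wx": 0, "wy": 0, "wz": 0, "dx": 0, "dy": 0, "dz": 0, "fingers": 0.4}
  ]
}}

```text
time: 16.92
position: [0.485, -0.1148, 0.3558]
tcp_rot: [-0.21, -3.133, -0.001]
contact_force: [-0.1, 0.6, -0.6]
opening: 0.0374
```

Emit:
{"fn": "move_arm", "kwargs": {
  "plan": [
    {"wx": 0, "wy": 0, "wz": 0, "dx": -0.147, "dy": 0.5, "dz": 0, "fingers": 0.4},
    {"wx": 0, "wy": 0, "wz": 0, "dx": -0.147, "dy": 0.5, "dz": 0, "fingers": 0.4},
    {"wx": 0, "wy": 0, "wz": 0, "dx": -0.147, "dy": 0.5, "dz": 0, "fingers": 0.4},
    {"wx": 0, "wy": 0, "wz": 0, "dx": -0.147, "dy": 0.5, "dz": 0, "fingers": 0.4},
    {"wx": 0, "wy": 0, "wz": 0, "dx": -0.147, "dy": 0.5, "dz": 0, "fingers": 0.4},
    {"wx": 0, "wy": 0, "wz": 0, "dx": -0.147, "dy": 0.5, "dz": 0, "fingers": 0.4},
    {"wx": 0, "wy": 0, "wz": 0, "dx": -0.147, "dy": 0.5, "dz": 0, "fingers": 0.4},
    {"wx": 0, "wy": 0, "wz": 0, "dx": -0.147, "dy": 0.5, "dz": 0, "fingers": 0.4},
    {"wx": 0, "wy": 0, "wz": 0, "dx": -0.147, "dy": 0.5, "dz": 0, "fingers": 0.4},
    {"wx": 0, "wy": 0, "wz": 0, "dx": -0.147, "dy": 0.5, "dz": 0, "fingers": 0.4},
    {"wx": 0, "wy": 0, "wz": 0, "dx": -0.147, "dy": 0.5, "dz": 0, "fingers": 0.4},
    {"wx": 0, "wy": 0, "wz": 0, "dx": -0.147, "dy": 0.42, "dz": 0, "fingers": 0.4},
    {"wx": 0, "wy": 0, "wz": 0, "dx": 0, "dy": 0, "dz": 0, "fingers": 0.4},
    {"wx": 0, "wy": 0, "wz": 0, "dx": 0, "dy": 0, "dz": 0, "fingers": 0.4}
  ]
}}

```text
time: 18.08
position: [0.5881, 0.1102, 0.3556]
tcp_rot: [-0.223, -3.132, 0.001]
contact_force: [-0.5, -0.3, 0.0]
opening: 0.0374
```

```bash
python3 - <<'E'
from h import *
v=[.565,-.055,-.138]
p,s=wristpic();cv2.imwrite('pics/w7.png',p['img']);print(s['position'],s['contact_force'],s['time'],s['opening'])
for a in (.75,.85,.95,1.05,1.15):
    y=-.04+.14*np.cos(a);z=.045+.14*np.sin(a)
    print(a,proj(p,w(v,[[-.07,y,z],[-.094,y,z],[-.046,y,z]])).round(0).tolist())
delta(s,np.array([.5886,.1097,.299]),np.pi/2+v[2])
E
```

```text
[0.5880803  0.11015044 0.35561679] [-0.47018754 -0.34264888  0.00646556] 18.0833 0.037386230143452125
0.75 [[188.0, 126.0], [186.0, 103.0], [189.0, 148.0]]
0.85 [[176.0, 126.0], [174.0, 103.0], [177.0, 149.0]]
0.95 [[163.0, 126.0], [161.0, 102.0], [165.0, 149.0]]
1.05 [[149.0, 126.0], [147.0, 101.0], [151.0, 150.0]]
1.15 [[134.0, 126.0], [132.0, 101.0], [136.0, 150.0]]
pos [0.5881 0.1102 0.3556] shift tool/0.04 [-0.017 -0.009  1.415] turn/1.5 [-0.    -0.001 -0.003] shift in goal axes/.04 [-0.014 -0.009  1.415]
```

View pics/w7.png

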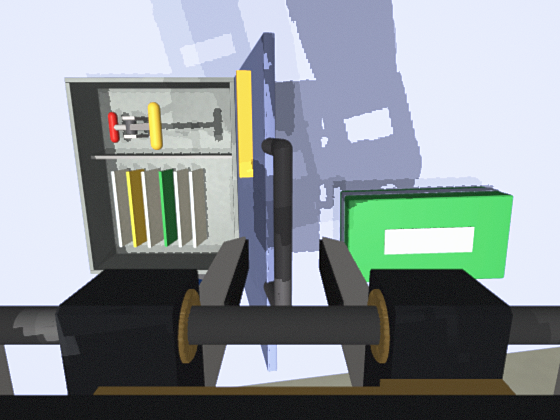

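Emit:
{"fn": "move_arm", "kwargs": {
  "plan": [
    {"wx": 0, "wy": 0, "wz": 0, "dx": -0.01, "dy": 0, "dz": 0.3, "fingers": 0.4},
    {"wx": 0, "wy": 0, "wz": 0, "dx": 0, "dy": 0, "dz": 0.3, "fingers": 0.4},
    {"wx": 0, "wy": 0, "wz": 0, "dx": 0, "dy": 0, "dz": 0.3, "fingers": 0.4},
    {"wx": 0, "wy": 0, "wz": 0, "dx": 0, "dy": 0, "dz": 0.3, "fingers": 0.4},
    {"wx": 0, "wy": 0, "wz": 0, "dx": 0, "dy": 0, "dz": 0.2, "fingers": 0.4},
    {"wx": 0, "wy": 0, "wz": 0, "dx": 0, "dy": 0, "dz": 0, "fingers": 0.4}
  ]
}}

```text
time: 18.63
position: [0.588, 0.1089, 0.2991]
tcp_rot: [-0.222, -3.131, 0.001]
contact_force: [-0.7, -0.4, -0.3]
opening: 0.0378
```

Emit:
{"fn": "move_arm", "kwargs": {
  "plan": [
    {"wx": 0, "wy": 0, "wz": 0, "dx": 0, "dy": 0, "dz": 0, "fingers": 0},
    {"wx": 0, "wy": 0, "wz": 0, "dx": 0, "dy": 0, "dz": 0, "fingers": 0},
    {"wx": 0, "wy": 0, "wz": 0, "dx": 0, "dy": 0, "dz": 0, "fingers": 0},
    {"wx": 0, "wy": 0, "wz": 0, "dx": 0, "dy": 0, "dz": 0, "fingers": 0},
    {"wx": 0, "wy": 0, "wz": 0, "dx": 0, "dy": 0, "dz": 0, "fingers": 0},
    {"wx": 0, "wy": 0, "wz": 0, "dx": 0, "dy": 0, "dz": 0, "fingers": 0}
  ]
}}

```text
time: 19.13
position: [0.5887, 0.1096, 0.3011]
tcp_rot: [0.22, 3.133, -0.0]
contact_force: [-0.5, -1.6, 3.0]
opening: 0.0112
```

```bash
python3 arc.py 1.8 1.08 20; python3 - <<'E'
import numpy as np
from scipy.optimize import brentq
# lid angle where roller(r=.006) touches underside
for a in (.75,.95,1.0,1.05,1.19):
    y=.145-.14*np.cos(a);z=-.03+.14*np.sin(a)  # distance from hinge toward front, height
    f=lambda t:(z*np.cos(t)-y*np.sin(t))+.006
    t=brentq(f,.2,1.7);print(a,t,y*np.cos(t)+z*np.sin(t))
E
```

```text
t1.76 dy -0.22 dz -0.05
t1.73 dy -0.22 dz -0.04
t1.69 dy -0.22 dz -0.04
t1.66 dy -0.23 dz -0.02
t1.62 dy -0.22 dz -0.02
t1.58 dy -0.22 dz -0.01
t1.55 dy -0.23 dz -0.01
t1.51 dy -0.22 dz 0.01
t1.48 dy -0.23 dz 0.01
t1.44 dy -0.22 dz 0.02
t1.40 dy -0.23 dz 0.03
t1.37 dy -0.22 dz 0.04
t1.33 dy -0.22 dz 0.05
t1.30 dy -0.22 dz 0.05
t1.26 dy -0.21 dz 0.06
t1.22 dy -0.22 dz 0.07
t1.19 dy -0.21 dz 0.08
t1.15 dy -0.21 dz 0.08
t1.12 dy -0.20 dz 0.10
t1.08 dy -0.21 dz 0.09
0.75 1.0709955091990973 0.0778245869859061
0.95 0.9793527341238131 0.10507129164303439
1.0 0.9558936573072491 0.11173347801517322
1.05 0.9322935380735553 0.1183269215377724
1.19 0.865648239817054 0.1363866190699416
```

Emit:
{"fn": "move_arm", "kwargs": {
  "plan": [
    {"wx": 0, "wy": 0, "wz": 0, "dx": 0, "dy": -0.22, "dz": -0.05, "fingers": 0},
    {"wx": 0, "wy": 0, "wz": 0, "dx": 0, "dy": -0.22, "dz": -0.04, "fingers": 0},
    {"wx": 0, "wy": 0, "wz": 0, "dx": 0, "dy": -0.22, "dz": -0.04, "fingers": 0},
    {"wx": 0, "wy": 0, "wz": 0, "dx": 0, "dy": -0.23, "dz": -0.02, "fingers": 0},
    {"wx": 0, "wy": 0, "wz": 0, "dx": 0, "dy": -0.22, "dz": -0.02, "fingers": 0},
    {"wx": 0, "wy": 0, "wz": 0, "dx": 0, "dy": -0.22, "dz": -0.01, "fingers": 0},
    {"wx": 0, "wy": 0, "wz": 0, "dx": 0, "dy": -0.23, "dz": -0.01, "fingers": 0},
    {"wx": 0, "wy": 0, "wz": 0, "dx": 0, "dy": -0.22, "dz": 0.01, "fingers": 0},
    {"wx": 0, "wy": 0, "wz": 0, "dx": 0, "dy": -0.23, "dz": 0.01, "fingers": 0},
    {"wx": 0, "wy": 0, "wz": 0, "dx": 0, "dy": -0.22, "dz": 0.02, "fingers": 0}
  ]
}}

```text
time: 19.97
position: [0.5759, 0.0205, 0.3064]
tcp_rot: [-0.22, -3.133, 0.0]
contact_force: [-0.9, -0.1, -0.0]
opening: 0.0108
```

Emit:
{"fn": "move_arm", "kwargs": {
  "plan": [
    {"wx": 0, "wy": 0, "wz": 0, "dx": 0, "dy": -0.23, "dz": 0.03, "fingers": 0},
    {"wx": 0, "wy": 0, "wz": 0, "dx": 0, "dy": -0.22, "dz": 0.04, "fingers": 0},
    {"wx": 0, "wy": 0, "wz": 0, "dx": 0, "dy": -0.22, "dz": 0.05, "fingers": 0},
    {"wx": 0, "wy": 0, "wz": 0, "dx": 0, "dy": -0.22, "dz": 0.05, "fingers": 0},
    {"wx": 0, "wy": 0, "wz": 0, "dx": 0, "dy": -0.21, "dz": 0.06, "fingers": 0},
    {"wx": 0, "wy": 0, "wz": 0, "dx": 0, "dy": -0.22, "dz": 0.07, "fingers": 0},
    {"wx": 0, "wy": 0, "wz": 0, "dx": 0, "dy": -0.21, "dz": 0.08, "fingers": 0},
    {"wx": 0, "wy": 0, "wz": 0, "dx": 0, "dy": -0.21, "dz": 0.08, "fingers": 0},
    {"wx": 0, "wy": 0, "wz": 0, "dx": 0, "dy": -0.2, "dz": 0.1, "fingers": 0},
    {"wx": 0, "wy": 0, "wz": 0, "dx": 0, "dy": -0.21, "dz": 0.09, "fingers": 0},
    {"wx": 0, "wy": 0, "wz": 0, "dx": 0, "dy": 0, "dz": 0, "fingers": 0}
  ]
}}

```text
time: 20.88
position: [0.5639, -0.0653, 0.2798]
tcp_rot: [-0.221, -3.133, 0.001]
contact_force: [-1.9, -0.1, -0.3]
opening: 0.0108
```

```bash
cat > st.py <<'E'
from h import *
v=[.565,-.055,-.138]
def rep():
    s=sense();h=w(v,[0,.105,.075])[0];P=s['position']
    y=np.array([-np.sin(v[2]),np.cos(v[2])])@(P-h)[:2];z=P[2]+.019-.075
    print(s['time'],'r',np.hypot(y,z),'theta',np.arctan2(z,-y)-.016,'F box y,z',np.array([-np.sin(v[2]),np.cos(v[2])])@s['contact_force'][:2],s['contact_force'][2],s['opening'])
E
python3 -c "
from st import *
rep()"; python3 arc.py 1.08 0.86 22
```

```text
20.8833 r 0.2517486405899177 theta 1.078753526231673 F box y,z -0.3249709833516391 -0.30605597139209045 0.01080738969584171
t1.07 dy -0.06 dz 0.03
t1.06 dy -0.05 dz 0.03
t1.05 dy -0.06 dz 0.03
t1.04 dy -0.05 dz 0.03
t1.03 dy -0.05 dz 0.03
t1.02 dy -0.06 dz 0.03
t1.01 dy -0.05 dz 0.03
t1.00 dy -0.06 dz 0.04
t0.99 dy -0.05 dz 0.03
t0.98 dy -0.05 dz 0.03
t0.97 dy -0.05 dz 0.04
t0.96 dy -0.05 dz 0.03
t0.95 dy -0.06 dz 0.04
t0.94 dy -0.05 dz 0.03
t0.93 dy -0.05 dz 0.04
t0.92 dy -0.05 dz 0.04
t0.91 dy -0.05 dz 0.03
t0.90 dy -0.05 dz 0.04
t0.89 dy -0.05 dz 0.04
t0.88 dy -0.05 dz 0.04
t0.87 dy -0.05 dz 0.04
t0.86 dy -0.04 dz 0.04
```

Emit:
{"fn": "move_arm", "kwargs": {
  "plan": [
    {"wx": 0, "wy": 0, "wz": 0, "dx": 0, "dy": -0.06, "dz": 0.03, "fingers": 0},
    {"wx": 0, "wy": 0, "wz": 0, "dx": 0, "dy": -0.05, "dz": 0.03, "fingers": 0},
    {"wx": 0, "wy": 0, "wz": 0, "dx": 0, "dy": -0.06, "dz": 0.03, "fingers": 0},
    {"wx": 0, "wy": 0, "wz": 0, "dx": 0, "dy": -0.05, "dz": 0.03, "fingers": 0},
    {"wx": 0, "wy": 0, "wz": 0, "dx": 0, "dy": -0.05, "dz": 0.03, "fingers": 0},
    {"wx": 0, "wy": 0, "wz": 0, "dx": 0, "dy": -0.06, "dz": 0.03, "fingers": 0},
    {"wx": 0, "wy": 0, "wz": 0, "dx": 0, "dy": -0.05, "dz": 0.03, "fingers": 0},
    {"wx": 0, "wy": 0, "wz": 0, "dx": 0, "dy": -0.06, "dz": 0.04, "fingers": 0},
    {"wx": 0, "wy": 0, "wz": 0, "dx": 0, "dy": -0.05, "dz": 0.03, "fingers": 0},
    {"wx": 0, "wy": 0, "wz": 0, "dx": 0, "dy": -0.05, "dz": 0.03, "fingers": 0}
  ]
}}

```text
time: 21.72
position: [0.5611, -0.0853, 0.268]
tcp_rot: [-0.219, -3.134, -0.0]
contact_force: [-2.9, 1.1, -1.2]
opening: 0.0108
```

Emit:
{"fn": "move_arm", "kwargs": {
  "plan": [
    {"wx": 0, "wy": 0, "wz": 0, "dx": 0, "dy": -0.05, "dz": 0.04, "fingers": 0},
    {"wx": 0, "wy": 0, "wz": 0, "dx": 0, "dy": -0.05, "dz": 0.03, "fingers": 0},
    {"wx": 0, "wy": 0, "wz": 0, "dx": 0, "dy": -0.06, "dz": 0.04, "fingers": 0},
    {"wx": 0, "wy": 0, "wz": 0, "dx": 0, "dy": -0.05, "dz": 0.03, "fingers": 0}
  ]
}}

```text
time: 22.05
position: [0.56, -0.0936, 0.2624]
tcp_rot: [-0.219, -3.134, -0.0]
contact_force: [-2.1, 0.9, -1.2]
opening: 0.0111
```

```bash
python3 -c "
from st import *
rep()"
```

```text
22.05 r 0.2516044372351308 theta 0.9460117927278604 F box y,z 0.5648971022371518 -1.189770393814173 0.011062761863766495
```

Emit:
{"fn": "move_arm", "kwargs": {
  "plan": [
    {"wx": 0, "wy": 0, "wz": 0, "dx": 0, "dy": -0.05, "dz": 0.04, "fingers": 0},
    {"wx": 0, "wy": 0, "wz": 0, "dx": 0, "dy": -0.05, "dz": 0.04, "fingers": 0},
    {"wx": 0, "wy": 0, "wz": 0, "dx": 0, "dy": -0.05, "dz": 0.03, "fingers": 0}
  ]
}}

```text
time: 22.3
position: [0.5592, -0.0995, 0.258]
tcp_rot: [-0.219, -3.134, -0.0]
contact_force: [-1.3, 1.6, -1.5]
opening: 0.011
```

```bash
python3 -c "
from st import *
rep()"
```

```text
22.3 r 0.2515166137835346 theta 0.9165152769405172 F box y,z 1.4500441770326598 -1.542527728504991 0.01095315998352432
```

Emit:
{"fn": "move_arm", "kwargs": {
  "plan": [
    {"wx": 0, "wy": 0, "wz": 0, "dx": 0, "dy": -0.05, "dz": 0.04, "fingers": 0}
  ]
}}

```text
time: 22.38
position: [0.5589, -0.1015, 0.2565]
tcp_rot: [0.219, 3.134, 0.0]
contact_force: [-3.0, 0.7, -0.4]
opening: 0.011
```

```bash
python3 -c "
from st import *
rep()"
```

```text
22.3833 r 0.25154208146639656 theta 0.9064223415798784 F box y,z 0.23823485276968376 -0.3592129870516576 0.010985006355511551
```

Emit:
{"fn": "move_arm", "kwargs": {
  "plan": [
    {"wx": 0, "wy": 0, "wz": 0, "dx": 0, "dy": -0.05, "dz": 0.04, "fingers": 0},
    {"wx": 0, "wy": 0, "wz": 0, "dx": 0, "dy": 0, "dz": 0, "fingers": 0}
  ]
}}

```text
time: 22.55
position: [0.5585, -0.1038, 0.2546]
tcp_rot: [-0.22, -3.134, 0.0]
contact_force: [-1.3, 1.3, -1.4]
opening: 0.0109
```

Emit:
{"fn": "move_arm", "kwargs": {
  "plan": [
    {"wx": 0, "wy": 0, "wz": 0, "dx": 0, "dy": -0.05, "dz": 0.04, "fingers": 0},
    {"wx": 0, "wy": 0, "wz": 0, "dx": 0, "dy": 0, "dz": 0, "fingers": 0}
  ]
}}

```text
time: 22.72
position: [0.5583, -0.1056, 0.2532]
tcp_rot: [-0.22, -3.134, 0.0]
contact_force: [-1.2, 1.6, -1.2]
opening: 0.011
```

```bash
python3 -c "
from st import *
rep()
for n in ['scene','side']:
    p=get_image(n);cv2.imwrite(f'pics/{n}5.png',p['img'])
"
```

```text
22.7167 r 0.2514247382603779 theta 0.885324274566825 F box y,z 1.368300821678453 -1.164349415871054 0.010995632779426693
```

View pics/scene5.png

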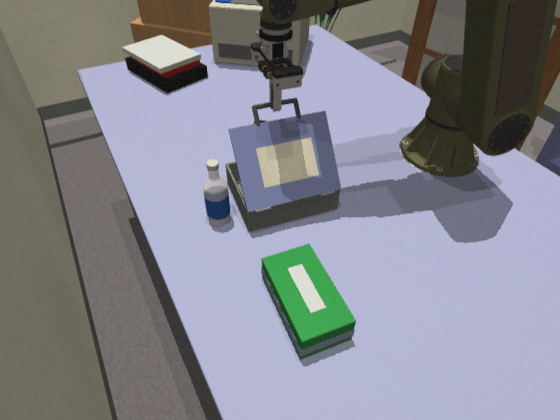

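Emit:
{"fn": "move_arm", "kwargs": {
  "plan": [
    {"wx": 0, "wy": 0, "wz": 0, "dx": 0, "dy": -0.03, "dz": 0.025, "fingers": 0},
    {"wx": 0, "wy": 0, "wz": 0, "dx": 0, "dy": 0, "dz": 0, "fingers": 0}
  ]
}}

```text
time: 22.98
position: [0.5582, -0.1066, 0.2524]
tcp_rot: [0.219, 3.134, -0.0]
contact_force: [-1.4, 1.2, -1.1]
opening: 0.0113
```

Emit:
{"fn": "move_arm", "kwargs": {
  "plan": [
    {"wx": 0, "wy": 0, "wz": 0, "dx": 0, "dy": -0.03, "dz": 0.025, "fingers": 0},
    {"wx": 0, "wy": 0, "wz": 0, "dx": 0, "dy": 0, "dz": 0, "fingers": 0}
  ]
}}

```text
time: 23.15
position: [0.558, -0.1078, 0.2515]
tcp_rot: [0.219, 3.134, 0.0]
contact_force: [-2.2, 1.4, -0.0]
opening: 0.0111
```

```bash
python3 -c "
from st import *
rep()
"
```

```text
23.15 r 0.25150905320304995 theta 0.8741562062485077 F box y,z 1.0616194852692649 -0.0011328593081678107 0.01110743537866361
```

Emit:
{"fn": "move_arm", "kwargs": {
  "plan": [
    {"wx": 0, "wy": 0, "wz": 0, "dx": 0, "dy": -0.025, "dz": 0.02, "fingers": 0},
    {"wx": 0, "wy": 0, "wz": 0, "dx": 0, "dy": 0, "dz": 0, "fingers": 0}
  ]
}}

```text
time: 23.32
position: [0.558, -0.1082, 0.2511]
tcp_rot: [0.219, 3.133, 0.002]
contact_force: [-2.3, 5.3, 3.8]
opening: 0.0112
```

Emit:
{"fn": "move_arm", "kwargs": {
  "plan": [
    {"wx": 0, "wy": 0, "wz": 0, "dx": 0, "dy": -0.025, "dz": 0.02, "fingers": 0},
    {"wx": 0, "wy": 0, "wz": 0, "dx": 0, "dy": 0, "dz": 0, "fingers": 0}
  ]
}}

```text
time: 23.48
position: [0.558, -0.1086, 0.2509]
tcp_rot: [0.218, 3.133, 0.003]
contact_force: [-3.7, 10.3, 8.0]
opening: 0.011
```

```bash
python3 -c "
from st import *
rep()
p=get_image('scene');cv2.imwrite('pics/z6.png',cv2.resize(p['img'][95:235,205:355],None,fx=5,fy=4.2,interpolation=cv2.INTER_CUBIC))
"
```

```text
23.4833 r 0.25151105346633557 theta 0.8703561112250987 F box y,z 9.7016293609015 7.992403565819579 0.011018979176267008
```

View pics/z6.png

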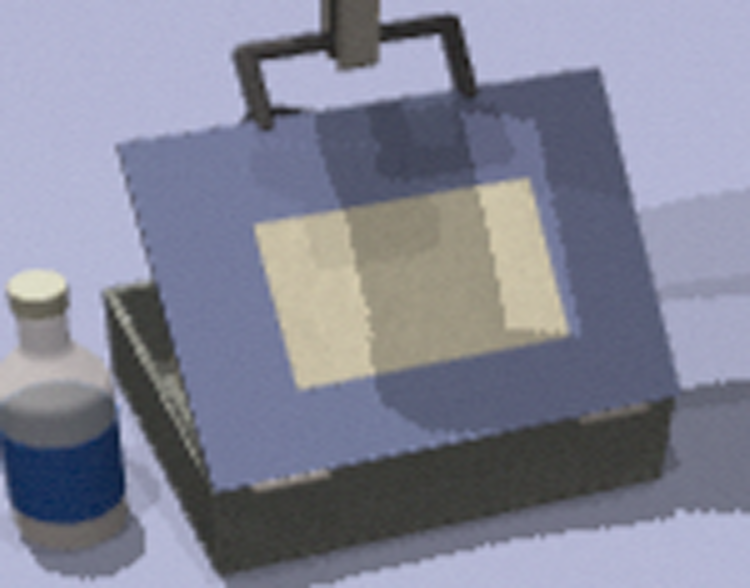

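Emit:
{"fn": "move_arm", "kwargs": {
  "plan": [
    {"wx": 0, "wy": 0, "wz": 0, "dx": 0, "dy": 0.03, "dz": -0.024, "fingers": 0},
    {"wx": 0, "wy": 0, "wz": 0, "dx": 0, "dy": 0, "dz": 0, "fingers": 0}
  ]
}}

```text
time: 23.7
position: [0.558, -0.1081, 0.2512]
tcp_rot: [0.219, 3.133, 0.0]
contact_force: [-3.2, 3.9, 3.6]
opening: 0.011
```

Emit:
{"fn": "move_arm", "kwargs": {
  "plan": [
    {"wx": 0, "wy": 0, "wz": 0, "dx": 0, "dy": 0, "dz": 0, "fingers": 0.2},
    {"wx": 0, "wy": 0, "wz": 0, "dx": 0, "dy": 0, "dz": 0, "fingers": 0.2},
    {"wx": 0, "wy": 0, "wz": 0, "dx": 0, "dy": 0, "dz": 0, "fingers": 0.35},
    {"wx": 0, "wy": 0, "wz": 0, "dx": 0, "dy": 0, "dz": 0, "fingers": 0.35},
    {"wx": 0, "wy": 0, "wz": 0, "dx": 0, "dy": 0, "dz": 0, "fingers": 0.35}
  ]
}}

```text
time: 24.12
position: [0.5579, -0.1087, 0.2507]
tcp_rot: [0.22, 3.134, -0.0]
contact_force: [0.1, -0.9, 0.4]
opening: 0.0323
```

```bash
python3 -c "
from st import *
rep()
p=get_image('scene');cv2.imwrite('pics/z7.png',cv2.resize(p['img'][95:235,205:355],None,fx=5,fy=4.2,interpolation=cv2.INTER_CUBIC))
"
```

```text
24.1167 r 0.25149756725856626 theta 0.8694563332550854 F box y,z -0.8416959672856462 0.4217994600157834 0.03234850966180401
```

View pics/z7.png

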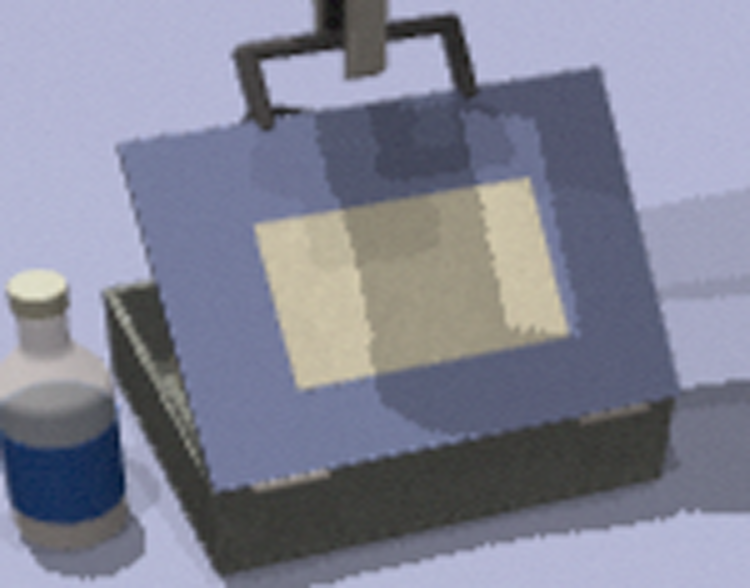

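Released: bow and lid edges sit at the same pixels as before, e.g. the bow's ends at (240,50) and (455,18), so the lid stands. Retreating upward.

Emit:
{"fn": "move_arm", "kwargs": {
  "plan": [
    {"wx": 0, "wy": 0, "wz": 0, "dx": 0, "dy": 0, "dz": -0.2, "fingers": 0.35},
    {"wx": 0, "wy": 0, "wz": 0, "dx": 0, "dy": 0, "dz": -0.3, "fingers": 0.35},
    {"wx": 0, "wy": 0, "wz": 0, "dx": 0, "dy": 0, "dz": -0.5, "fingers": 0.35},
    {"wx": 0, "wy": 0, "wz": 0, "dx": 0, "dy": 0, "dz": -0.5, "fingers": 0.35},
    {"wx": 0, "wy": 0, "wz": 0, "dx": 0, "dy": 0, "dz": -0.5, "fingers": 0.35},
    {"wx": 0, "wy": 0, "wz": 0, "dx": 0, "dy": 0, "dz": -0.5, "fingers": 0.35},
    {"wx": 0, "wy": 0, "wz": 0, "dx": 0, "dy": 0, "dz": 0, "fingers": 0.35},
    {"wx": 0, "wy": 0, "wz": 0, "dx": 0, "dy": 0, "dz": 0, "fingers": 0.35}
  ]
}}

```text
time: 24.83
position: [0.5581, -0.1086, 0.3517]
tcp_rot: [0.219, 3.132, -0.001]
contact_force: [-0.5, 0.4, -1.0]
opening: 0.0328
```

```bash
python3 -c "
from st import *
rep()
p=get_image('scene');cv2.imwrite('pics/s8.png',p['img'])
c=[.869]
print(proj(p,w(v,[[.13,.105-.21*np.cos(.869)+.008*np.sin(.869),.075+.21*np.sin(.869)+.008*np.cos(.869)]])))
p=get_image('side');cv2.imwrite('pics/s9.png',p['img'])
p,s=wristpic();cv2.imwrite('pics/w9.png',p['img'])
"
```

```text
24.8333 r 0.33572260855849 theta 1.0613671250954284 F box y,z 0.2811311773294591 -0.9586947968852619 0.032750651189555564
[[229.35030203 128.62081743]]
```

View pics/s8.png

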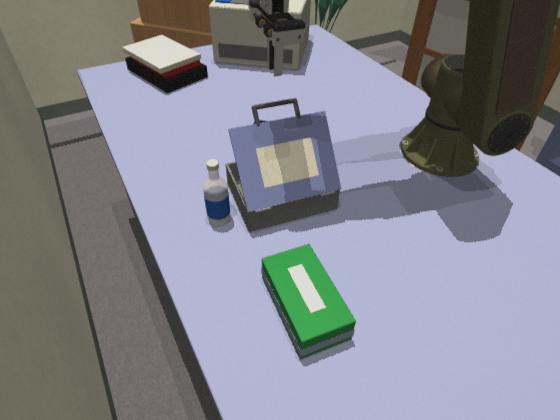

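View pics/w9.png

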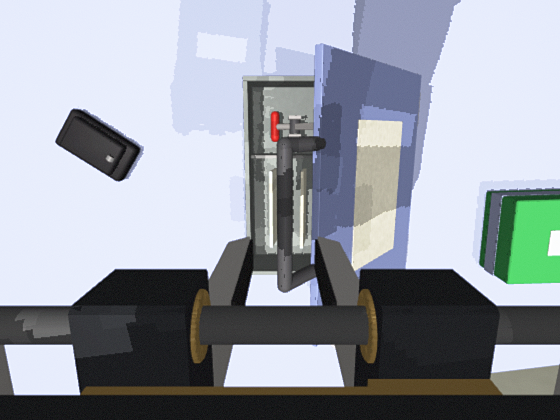

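The gripper is clear, and the lid's free corner (about (229,129) predicted at 0.87) matches the picture. The lid stands on its own.

```bash
python3 -c "
from h import *
print(arm.sign_off())"
```

```text
the job is handed in; nothing more can be done
None
```

The lid is propped open on the stay, and I handed the job in at about 25 s.

- **Lid back:** I swung the lid back by its bow until I felt the hinge stop (about 18 N), then let go, and it rested there by itself.
- **Stay:** I pressed the red heel down to 40 mm above the counter. Two wrist pictures put the stay at about 1.0 rad, inside the 0.75–1.12 window.
- **Lid down:** I took the lid again and lowered it in small steps. It stopped firmly at 0.870 rad, where 0.87 is expected, with about 13 N on it at the most. I eased off and then let go.

After I let go and raised the arm clear, the pictures showed the lid still standing at about 0.87 rad. The bottle, carton and mouse were where they had been, and the force reading was about zero.

The tip sitting in the catch was not seen directly, because the lid hides it. That rests on the stop I felt and the lid angle. The moment the tip first met the lid, at an angle of about 0.95, could not be felt clearly either.

Two other things did not go cleanly. My first two move calls were refused for missing fields, so nothing moved. The network's first guess at the heel was wrong, so I used the red bar seen in the picture instead.

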